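# Lock the parts case with its quarter-turn fastener

## Task

Take the loose red wing fastener out of the yellow stand and put it into the empty hole of the blue cover on the parts case, its wings along the slot. Press it gently down against its spring, only as far as it needs to come free, turn it a quarter turn clockwise (seen from above) until it drops into its locked detent, then let go. Never force it, and leave the bins, carton and wrench where they are.

Things in the scene. Friction and masses are not known exactly. Their poses are not given: they have to be found in the camera images.
- fastener: Loose red wing fastener, about 120 g, upright in the yellow stand. Origin on its axis at the underside of its round flange (44 mm wide, 5 mm thick), z up. Above it a flat wing to grip: 44 mm along x, 12 mm thick along y, top 33 mm above the origin. Below: a 9 mm round shank, its foot 64 mm under the origin, with a cross pin (see pin). Half a turn about z gives the same part.
- pin (a point): Centre of the fastener's cross pin, on its axis 56 mm below the origin: 6 mm thick, 30 mm long, along the fastener's x (the direction of the wing).
- case: Fixed grey steel parts case, 174 (x) x 270 (y) x 90 mm high, with a flat blue cover; origin at the centre of its underside. 60 mm along its -y from the centre a second, fixed red fastener shows the locked look (wing along y, top 51 mm above the cover); 60 mm along its +y is the empty hole.
- hole (a point): Centre of the empty 38 mm hole at the cover's top face; axes as the case's. Under it a 22 mm thick aluminium receiver plate, its top 6 to 26 mm below this point: different every time, to be felt. Its chamfered slot (33 mm along x, 11.5 mm wide) passes the cross pin only with the wing along x. More than 25 N between fastener and case or receiver does damage.
- spring (a point): On the hole's axis 40 mm below the cover's top, in the case. A spring cup meets the shank's foot once the pin's centre is 21 mm below the receiver's top; it pushes up with 1 N, plus 3.9 N per mm. After 4 mm (16.5 N) the pin is under the plate and can turn, only clockwise, to a stop 17 degrees past a quarter turn. After 4.8 mm (20 N) the cup is on its hard end.
- detent (a point): On the hole's axis 18 mm above the cover's top, fixed to the case: roughly where the locked fastener's origin stands (8 to 28 mm above the cover, by the receiver's height). Let up after the quarter turn, wing along the case's y, the pin rises 3 mm into a groove under the plate, the detent, held up there by about 5 N; pulling does not lift it.
- stand: Fixed yellow plastic stand, 80 (x) x 70 (y) x 70 mm high, origin at the centre of its underside, with a through slot 36 x 18 mm (long side along x) in which the fastener hangs by its flange, wing along the stand's x.
- bin_bolts: Bystander: open yellow bin of bolts, 140 x 100 x 70 mm, origin at the centre of its underside.
- bin_blue: Bystander: open blue bin of brass screws, 120 x 90 x 60 mm, origin at the centre of its underside.
- carton: Bystander: small cardboard carton 80 x 60 x 50 mm, origin at the centre of its underside.
- wrench: Bystander: steel wrench, 160 mm long, lying on the table.

How it is judged:
By the outcome, as a careful person would: the job done as asked, in the order asked, and still so for the second after the job is handed in, with the robot touching nothing.
It also fails if it takes over 51 s, if anything falls off the work surface, if the arm or the gripper's body presses on something with over 40 N, if the wrist force passes 120 N, or if a joint passes its speed limit or range.

## Robot

A 7-joint arm with a two-finger parallel gripper is mounted at the origin on the work surface. World frame = base frame: x ahead of the robot, y to its left, z up, the work surface at z = 0. Lengths are in m, angles in degrees, forces in N, time in s.
With the tool pointing down it reaches from about 0.425 to 0.875 m from the base axis. Payload 4.7 kg.
Tool frame: the origin (TCP) lies on the centre line of the jaws, within the pads' length; the fingertips stand 25 mm ahead of it and the grasp point (between the pads) lies 6 mm ahead of it; z points along the fingers, y is the direction in which the jaws open and shut (so a half turn about z gives the same grasp; the last joint's range is limited). The gripper opens to 87 mm and grips with 3 to 60 N. Pads are 19 mm wide; open, the fingers measure 117 mm over their backs; the gripper's body (75 mm by 190 mm) begins 51 mm behind the grasp point.
Start: joints at [68.188, 18.392, -4.016, 83.108, 1.295, 78.541, -3.26], TCP at [0.25, -0.6, 0.248] pointing down, gripper open.
Joint ranges: [-163.93, 163.93], [-17.29, 119.83], [-79.2, 71.16], [3.27, 140.29], [-89.18, 269.18], [5.43, 117.66], [-154.24, 154.24]. Speed limits (degrees/s): [147.25, 147.25, 180, 180, 180, 180, 180].

## Interface

Orientations are given as [roll, pitch, yaw] about the fixed x, y, z axes, in that order (R = Rz(yaw) Ry(pitch) Rx(roll)).
In Python, from cell import env gives the robot as it stands.
- The arm moves only by the shell command python3 -m creep 'ROWS' [OPENING] [FORCE]. ROWS is JSON, a list of rows, each an object of numbers: "tx", "ty", "tz": the shift along the tool's x, y, z in m; "rx", "ry", "rz": the turn, a rotation vector about the tool's x, y, z in degrees. In form: [{"tx": .., "ty": .., "tz": .., "rx": .., "ry": .., "rz": ..}, ...]. A call has 1 to 20 rows; each row shifts and turns the commanded pose from where the row before left it, along the tool's axes as they then stand; what a row does not reach is not made up. A row lasts 1/8 s, in which the tool goes at most 62.5 mm and 10.7 degrees, less where a joint would pass 70% of its speed; a pose out of reach is approached as far as the arm can. A call is refused whole if a number of a shift passes 0.0625 or a number of a turn 10.7, either way. A call with a gripper value outside its range is refused whole. OPENING is the finger opening in m, from 0 to 0.087, set as the call begins (- or left out, the last holds). The fingers move at their own pace and stop on an object; FORCE is the grip in N (left out, the last holds). Time passes only in rows, so rows that do not move let the fingers close. It gives the time, the measured TCP pose, the force and the opening at its end, in the units of the state.
- env.get_obs(): the state, without advancing time (a new reading comes with each control period).
- env.read_camera(name): name is "side" or "top" or "wrist"; returns a dict with "pixels" (420x560x3 uint8, red, green, blue), "intrinsics" (3x3 intrinsics, pixels), "R" (3x3) and "t" (3): a world point X has camera coordinates R X + t. Camera axes: x right, y down, z forward; pixel columns grow to the right and rows downward; lengths in m; the calibration is good to about 2 mm. A picture is of the moment at which its call begins. There is no depth.
- env.sign_off(): hands the job in, once; it reports no verdict.
The state is a dict: "time_s": time; "qpos": joint angles; "joint_velocities": joint speeds; "effort": joint torques, N m; "tool_pos": TCP position; "tool_rot": TCP orientation; "force": force on the tool from outside, world axes, zero at the start; "wrist_torque": the same for the moment, N m; "grip_width": finger opening in m.
Only numpy, scipy, OpenCV 4.12 (cv2) and the standard library are available. Lean on these libraries where they do the work, as an engineer would, in place of code of your own. Each camera call takes 0.05 s, during which the arm holds its last target.

## Working session

There is one attempt and no reset: what is moved stays moved. The work goes in short steps, Python scripts to look and compute and a shell command to move; the robot and the scene stay as the last step left them, time stands still between calls to the robot, and variables do not carry over. Pictures are saved under pics/ and viewed, and the job is handed in when it is done.

```bash
mkdir -p pics; ls; cat > h.py <<'E'
import numpy as np, cv2
from cell import env
def snap(name,fn=None):
    c=env.read_camera(name)
    if fn: cv2.imwrite('pics/'+fn,cv2.cvtColor(c['pixels'],cv2.COLOR_RGB2BGR))
    return c
def ray(c,u,v,z):
    K=np.array(c['intrinsics']);R=np.array(c['R']);t=np.array(c['t'])
    o=-R.T@t; d=R.T@np.linalg.inv(K)@np.array([u,v,1.])
    return o+d*(z-o[2])/d[2]
def proj(c,X):
    p=np.array(c['R'])@np.array(X)+np.array(c['t']);p=np.array(c['intrinsics'])@p
    return p[:2]/p[2]
E
python3 - <<'E'
from h import *
for n in ('top','side','wrist'):
    c=snap(n,n+'0.png'); print(n,np.round(-np.array(c['R']).T@c['t'],3),np.round(c['intrinsics'],1).tolist(),np.round(c['R'],3).tolist())
print(env.get_obs())
E
```

```text
pics
top [0.391 0.008 1.356] [[450.4, 0.0, 278.2], [0.0, 450.4, 203.6], [0.0, 0.0, 1.0]] [[0.027, -1.0, -0.017], [-0.984, -0.023, -0.175], [0.175, 0.021, -0.984]]
side [0.173 0.693 0.991] [[424.6, 0.0, 277.3], [0.0, 424.6, 209.3], [0.0, 0.0, 1.0]] [[-0.832, -0.554, 0.018], [-0.428, 0.621, -0.657], [0.353, -0.554, -0.754]]
wrist [ 0.322 -0.57   0.383] [[290.8, 0.0, 279.8], [0.0, 290.8, 206.1], [0.0, 0.0, 1.0]] [[0.385, -0.923, -0.002], [-0.885, -0.37, 0.282], [-0.261, -0.106, -0.96]]
{'time_s': 0.15, 'qpos': array([68.18828252, 18.42907561, -4.01608174, 83.15742239,  1.2942518 ,
       78.54166098, -3.26020704]), 'joint_velocities': array([ 0.05984299, -0.05874274,  0.00249973, -0.2535915 , -0.00737263,
        0.03166458, -0.06127969]), 'effort': array([-1.04103663e-03, -4.91796649e+01, -4.05238168e-01, -3.12874424e+01,
       -6.39297813e-02,  4.05257440e-02,  9.46357659e-05]), 'tool_pos': array([ 0.24982037, -0.59966776,  0.24672787]), 'tool_rot': array([-1.79917018e+02,  4.13377447e-03,  2.26212484e+01]), 'force': array([ 0.0259675 , -0.6396828 , -0.17218806]), 'wrist_torque': array([ 0.04058382, -0.03284151, -0.00502048]), 'grip_width': 0.08711683558517697}
```

View pics/top0.png

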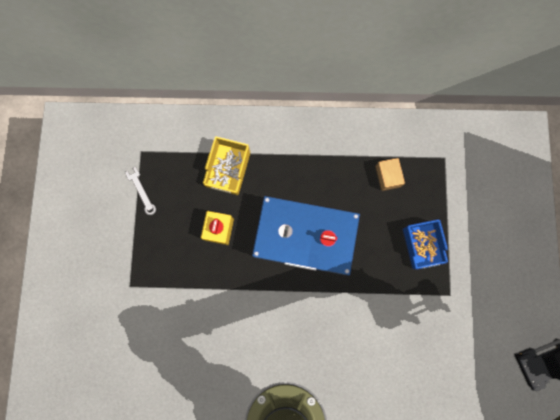

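View pics/side0.png

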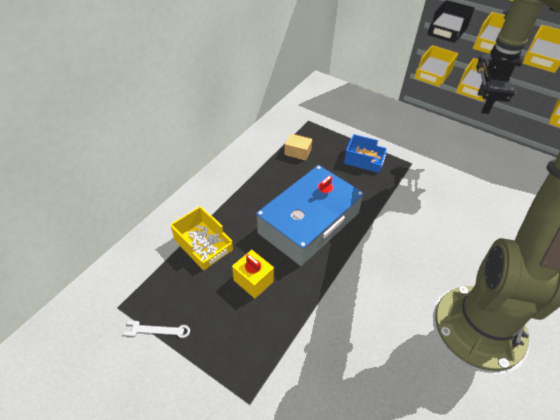

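View pics/wrist0.png

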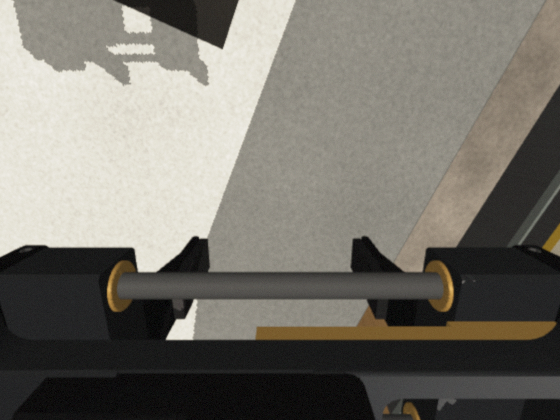

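The top view shows the stand with the red fastener at (216,227), the cover's empty hole at (286,231) and the fixed fastener at (328,238). The side view shows the stand at (253,272) and the hole at (297,215). Next I measure with colour masks.

```bash
cat > meas.py <<'E'
from h import *
import sys
def masks(c):
    h=cv2.cvtColor(c['pixels'],cv2.COLOR_RGB2HSV); H,S,V=[h[...,i].astype(int) for i in range(3)]
    return dict(blue=(H>100)&(H<120)&(S>120)&(V>60), red=((H<6)|(H>174))&(S>150)&(V>70), yel=(H>20)&(H<32)&(S>130)&(V>80))
def comps(m):
    n,l,s,ce=cv2.connectedComponentsWithStats(m.astype(np.uint8))
    return [(i,s[i],ce[i],(l==i)) for i in range(1,n) if s[i][4]>25]
E
python3 - <<'E'
from meas import *
for n in ('top','side'):
    c=env.read_camera(n); np.save('pics/%s.npy'%n,c['pixels'])
    M=masks(c)
    for k in M:
        for i,s,ce,m in comps(M[k]):
            r=cv2.minAreaRect(cv2.findContours(m.astype(np.uint8),0,1)[0][0])
            print(n,k,s.tolist(),np.round(ce,1),np.round(cv2.boxPoints(r),1).tolist())
    p=c['pixels']
    if n=='top':
        crop=p[180:290,180:380]; cv2.imwrite('pics/topz.png',cv2.cvtColor(cv2.resize(crop,None,fx=4,fy=4,interpolation=2),4))
    else:
        crop=p[150:310,220:380]; cv2.imwrite('pics/sidez.png',cv2.cvtColor(cv2.resize(crop,None,fx=3.7,fy=3.7,interpolation=2),4))
E
```

```text
top blue [253, 197, 107, 78, 5525] [305.9 234.9] [[251.39999389648438, 256.79998779296875], [262.8999938964844, 195.3000030517578], [360.8999938964844, 213.6999969482422], [349.3999938964844, 275.1000061035156]]
top blue [403, 219, 45, 50, 1132] [426.5 243.3] [[402.0, 226.0], [439.6000061035156, 216.60000610351562], [450.8999938964844, 261.5], [413.20001220703125, 270.8999938964844]]
top red [210, 219, 13, 14, 93] [216.5 226.7] [[207.0, 227.0], [216.0, 218.0], [224.5, 226.5], [215.5, 235.5]]
top red [321, 231, 16, 15, 133] [327.3 238.2] [[317.79998779296875, 239.8000030517578], [325.6000061035156, 228.10000610351562], [337.6000061035156, 236.10000610351562], [329.79998779296875, 247.8000030517578]]
top yel [203, 137, 47, 58, 1296] [226.  163.8] [[199.6999969482422, 185.1999969482422], [212.10000610351562, 135.8000030517578], [251.8000030517578, 145.6999969482422], [239.5, 195.10000610351562]]
top yel [200, 210, 34, 35, 685] [217.4 227.7] [[199.3000030517578, 239.3000030517578], [205.3000030517578, 209.3000030517578], [234.60000610351562, 215.10000610351562], [228.60000610351562, 245.
[... 1405 characters left out ...]
 328] [469.1  80.8] [[455.6000061035156, 92.19999694824219], [467.8999938964844, 55.29999923706055], [494.6000061035156, 64.19999694824219], [482.29998779296875, 101.0999984741211]]
side yel [549, 99, 11, 29, 158] [555.  115.5] [[549.0, 99.0], [559.0, 99.0], [559.0, 127.0], [549.0, 127.0]]
side yel [171, 207, 62, 63, 1638] [199.9 234.5] [[165.8000030517578, 227.39999389648438], [204.3000030517578, 200.10000610351562], [237.3000030517578, 246.60000610351562], [198.6999969482422, 273.8999938964844]]
side yel [232, 249, 42, 50, 1131] [253. 275.] [[224.89999389648438, 273.20001220703125], [249.1999969482422, 245.1999969482422], [280.5, 272.3999938964844], [256.20001220703125, 300.3999938964844]]
```

```bash
sleep 0
```

```text
(no output)
```

View pics/topz.png

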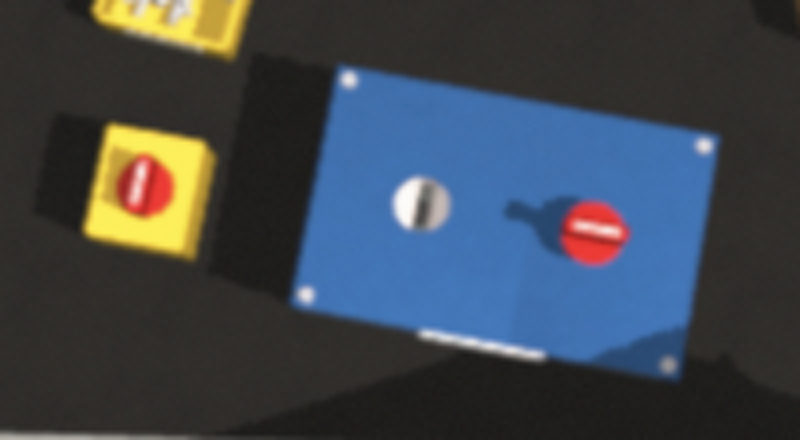

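View pics/sidez.png

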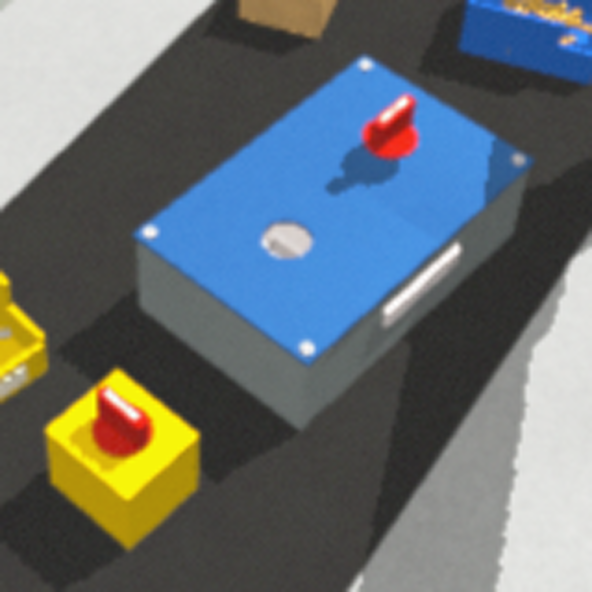

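```bash
python3 - <<'E'
from meas import *
def rect(c,m,z):
    ct=max(cv2.findContours(m.astype(np.uint8),0,1)[0],key=cv2.contourArea)
    P=np.array([ray(c,*p,z)[:2]*1000 for p in ct[:,0,:].astype(float)],np.float32)
    r=cv2.minAreaRect(P); return r,cv2.boxPoints(r)
for n in ('top','side'):
    c=env.read_camera(n); M=masks(c); p=c['pixels'].astype(int)
    h=cv2.cvtColor(c['pixels'],cv2.COLOR_RGB2HSV)
    bl=max(comps(M['blue']),key=lambda x:x[1][4])[3]
    print(n,'cover',rect(c,bl,.09)[0])
    w=(215,230) if n=='top' else (253,275)
    for i,s,ce,m in comps(M['yel']):
        if np.hypot(*(ce-w))<15:
            v=h[...,2][m]; print('V hist',np.percentile(v,[5,25,50,75,95]))
            m2=m&(h[...,2]>235)
            m3=cv2.morphologyEx(m2.astype(np.uint8),cv2.MORPH_CLOSE,np.ones((15,15)))
            print('stand',rect(c,m3,.07)[0])
    # white things: wing stripes, hole, screws
    S,V=h[...,1],h[...,2]
    box=(slice(180,290),slice(180,380)) if n=='top' else (slice(150,310),slice(220,380))
    W=np.zeros(S.shape,bool); W[box]=((S<90)&(V>150))[box]
    for i,(x,s,ce,m) in enumerate([(k,a,b,d) for k,a,b,d in [(i,)+t for i,t in enumerate([(s,ce,m) for _,s,ce,m in comps(W)])]]):
        print('white',s.tolist(),np.round(ce,1), 'z.09',np.round(ray(c,*ce,.09),4),'z.103',np.round(ray(c,*ce,.103),4),'z.141',np.round(ray(c,*ce,.141),4))
E
```

```text
top cover ((528.78466796875, -44.68165588378906), (277.2853698730469, 176.74949645996094), 80.44080352783203)
V hist [104. 189. 241. 252. 252.]
stand ((547.637939453125, 213.052978515625), (68.5685043334961, 77.7154312133789), 80.62557220458984)
white [212, 180, 16, 6, 45] [221.  181.5] z.09 [0.6765 0.2021 0.09  ] z.103 [0.6736 0.2001 0.103 ] z.141 [0.665  0.1943 0.141 ]
white [278, 224, 15, 14, 124] [284.6 230.4] z.09 [0.5393 0.0153 0.09  ] z.103 [0.5378 0.0152 0.103 ] z.141 [0.5334 0.015  0.141 ]
white [285, 262, 31, 8, 78] [300.1 265.6] z.09 [ 0.4419 -0.0302  0.09  ] z.103 [ 0.4414 -0.0298  0.103 ] z.141 [ 0.4398 -0.0286  0.141 ]
side cover ((529.776611328125, -44.69230651855469), (276.824462890625, 176.6610870361328), 80.69247436523438)
V hist [130.55 173.   185.5  247.   247.  ]
stand ((548.9989013671875, 215.37901306152344), (69.72124481201172, 80.1286392211914), 80.7434310913086)
white [220, 150, 58, 56, 1653] [238.8 168.5] z.09 [ 0.7842 -0.0397  0.09  ] z.103 [ 0.7754 -0.0292  0.103 ] z.141 [0.7496 0.0017 0.141 ]
white [321, 175, 9, 8, 28] [325.7 178.6] z.09 [ 0.5431 -0.1534  0.09  ] z.103 [ 0.5377 -0.1412  0.103 ] z.141 [ 0.5222 -0.1055  0.141 ]
white [291, 210, 13, 10, 104] [297.  214.5] z.09 [0.5393 0.0159 0.09  ] z.103 [0.534  0.0256 0.103 ] z.141 [0.5186 0.0542 0.141 ]
white [323, 216, 22, 22, 114] [333.  226.5] z.09 [ 0.4357 -0.0034  0.09  ] z.103 [0.4319 0.0067 0.103 ] z.141 [0.4208 0.036  0.141 ]
white [352, 216, 28, 94, 1727] [369.1 271.9] z.09 [0.2905 0.0737 0.09  ] z.103 [0.2888 0.0826 0.103 ] z.141 [0.2838 0.1087 0.141 ]
white [220, 249, 7, 8, 32] [223.  252.5] z.09 [0.6286 0.2334 0.09  ] z.103 [0.6221 0.24   0.103 ] z.141 [0.6029 0.2594 0.141 ]
white [347, 279, 7, 15, 33] [350.5 286.4] z.09 [0.31   0.1372 0.09  ] z.103 [0.308  0.1452 0.103 ] z.141 [0.3023 0.1686 0.141 ]
```

Both views agree on the case: centre about (0.529, -0.045), yaw about -9.4°, hole near (0.539, 0.015). The stand is near (0.548, 0.214). I'll plan the arc to a spot above the hole for a wrist look.

```bash
cat >> h.py <<'E'
from scipy.spatial.transform import Rotation as Rn
def simrows(rows,p=None,r=None):
    o=env.get_obs(); p=np.array(o['tool_pos'] if p is None else p); R=Rn.from_euler('xyz',o['tool_rot'] if r is None else r,degrees=True)
    for d in rows:
        p=p+R.apply([d.get('tx',0),d.get('ty',0),d.get('tz',0)]); R=R*Rn.from_rotvec([d.get('rx',0),d.get('ry',0),d.get('rz',0)],degrees=True)
    return np.round(p,4),np.round(R.as_euler('xyz',degrees=True),2)
E
python3 - <<'E'
from h import *
for tx in (.055,.057,.059):
  for ty in (-.009,-.011,-.013):
    print(tx,ty,*simrows([dict(tx=tx,ty=ty,rz=-5.5)]*12))
E
```

```text
0.055 -0.009 [ 0.5454 -0.0405  0.2474] [-1.7999e+02 -2.0000e-02  8.8620e+01]
0.055 -0.011 [ 0.5273 -0.0268  0.2475] [-1.7999e+02 -2.0000e-02  8.8620e+01]
0.055 -0.013 [ 0.5092 -0.0131  0.2475] [-1.7999e+02 -2.0000e-02  8.8620e+01]
0.057 -0.009 [ 0.5591 -0.0224  0.2474] [-1.7999e+02 -2.0000e-02  8.8620e+01]
0.057 -0.011 [ 0.541  -0.0087  0.2475] [-1.7999e+02 -2.0000e-02  8.8620e+01]
0.057 -0.013 [0.5229 0.005  0.2475] [-1.7999e+02 -2.0000e-02  8.8620e+01]
0.059 -0.009 [ 0.5728 -0.0043  0.2475] [-1.7999e+02 -2.0000e-02  8.8620e+01]
0.059 -0.011 [0.5547 0.0094 0.2475] [-1.7999e+02 -2.0000e-02  8.8620e+01]
0.059 -0.013 [0.5366 0.0231 0.2475] [-1.7999e+02 -2.0000e-02  8.8620e+01]
```

```bash
python3 -m creep '[{"tx":0.057,"ty":-0.011,"rz":-5.5},{"tx":0.057,"ty":-0.011,"rz":-5.5},{"tx":0.057,"ty":-0.011,"rz":-5.5},{"tx":0.057,"ty":-0.011,"rz":-5.5},{"tx":0.057,"ty":-0.011,"rz":-5.5},{"tx":0.057,"ty":-0.011,"rz":-5.5},{"tx":0.057,"ty":-0.011,"rz":-5.5},{"tx":0.057,"ty":-0.011,"rz":-5.5},{"tx":0.057,"ty":-0.011,"rz":-5.5},{"tx":0.057,"ty":-0.011,"rz":-5.5},{"tx":0.057,"ty":-0.011,"rz":-5.5},{"tx":0.057,"ty":-0.011,"rz":-5.5},{"tz":0},{"tz":0},{"tz":0}]' 0.06 && python3 - <<'E'
from h import *
c=snap('wrist','w1.png'); o=env.get_obs(); print(o['time_s'],o['tool_pos'],o['tool_rot'],o['force'],-np.array(c['R']).T@c['t'], c['R'][2])
E
```

```text
$[0]: bad value
```

The row format seems to need all six keys.

```bash
python3 -m creep '[{"tx":0.057,"ty":-0.011,"tz":0,"rx":0,"ry":0,"rz":-5.5},{"tx":0.057,"ty":-0.011,"tz":0,"rx":0,"ry":0,"rz":-5.5},{"tx":0.057,"ty":-0.011,"tz":0,"rx":0,"ry":0,"rz":-5.5},{"tx":0.057,"ty":-0.011,"tz":0,"rx":0,"ry":0,"rz":-5.5},{"tx":0.057,"ty":-0.011,"tz":0,"rx":0,"ry":0,"rz":-5.5},{"tx":0.057,"ty":-0.011,"tz":0,"rx":0,"ry":0,"rz":-5.5},{"tx":0.057,"ty":-0.011,"tz":0,"rx":0,"ry":0,"rz":-5.5},{"tx":0.057,"ty":-0.011,"tz":0,"rx":0,"ry":0,"rz":-5.5},{"tx":0.057,"ty":-0.011,"tz":0,"rx":0,"ry":0,"rz":-5.5},{"tx":0.057,"ty":-0.011,"tz":0,"rx":0,"ry":0,"rz":-5.5},{"tx":0.057,"ty":-0.011,"tz":0,"rx":0,"ry":0,"rz":-5.5},{"tx":0.057,"ty":-0.011,"tz":0,"rx":0,"ry":0,"rz":-5.5},{"tx":0,"ty":0,"tz":0,"rx":0,"ry":0,"rz":0},{"tx":0,"ty":0,"tz":0,"rx":0,"ry":0,"rz":0},{"tx":0,"ty":0,"tz":0,"rx":0,"ry":0,"rz":0}]' 0.06 && python3 - <<'E'
from h import *
c=snap('wrist','w1.png'); o=env.get_obs(); print(o['time_s'],o['tool_pos'],o['tool_rot'],o['force'],-np.array(c['R']).T@c['t'], c['R'][2])
E
```

```text
time_s: 2.22
tool_pos: [0.5411, -0.0108, 0.2474]
tool_rot: [-180.0, 0.0, 88.4]
force: [-0.2, -0.2, 0.0]
grip_width: 0.06
2.275 [ 0.54108221 -0.01071034  0.24734628] [-1.79984292e+02  2.17571661e-02  8.84305046e+01] [ 0.6919986  -0.24750005  0.73776991] [0.54387849 0.06696545 0.38344699] [-0.00867431 -0.28096798 -0.95967794]
```

View pics/w1.png

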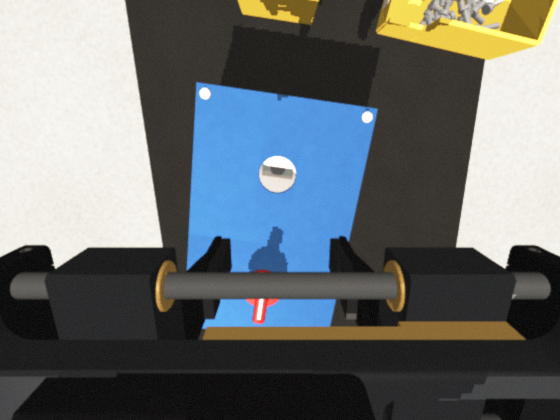

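The wrist view shows the hole at about (277,174), with the receiver's slot inside it at (277,170). I'll measure both.

```bash
python3 - <<'E'
from meas import *
c=env.read_camera('wrist'); p=c['pixels']
cr=p[145:205,240:315]; cv2.imwrite('pics/w1z.png',cv2.cvtColor(cv2.resize(cr,None,fx=10,fy=10,interpolation=2),4))
M=masks(c)['blue'].astype(np.uint8)
cts,h=cv2.findContours(M,cv2.RETR_CCOMP,cv2.CHAIN_APPROX_NONE)
for ct,hh in zip(cts,h[0]):
    if hh[3]>=0 and cv2.contourArea(ct)>300:
        P=np.array([ray(c,*q,.09)[:2]*1000 for q in ct[:,0,:].astype(float)],np.float32)
        print(cv2.fitEllipse(ct),cv2.fitEllipse(P))
g=cv2.cvtColor(p,cv2.COLOR_RGB2GRAY)
print(g[150:200:2,255:302:3])
E
```

```text
((277.18865966796875, 173.9138641357422), (38.553836822509766, 38.99401092529297), 71.21480560302734) ((539.42236328125, 15.002305030822754), (39.485050201416016, 39.87898254394531), 135.45928955078125)
[[144 147 141 143 142 142 139 142 141 142 142 142 141 142 142 141]
 [146 146 146 142 142 136 141 137 142 143 142 140 140 139 136 141]
 [147 145 143 142 142 140 140 141 145 138 140 140 138 141 140 143]
 [147 148 144 141 141 151 215 241 240 179 143 142 140 141 139 138]
 [149 146 140 141 169 254 255 255 255 255 247 153 140 140 138 141]
 [148 147 143 154 255 255 255 255 255 255 255 254 143 139 142 144]
 [146 145 143 252 255 255 255 255 255 255 255 255 229 142 139 144]
 [147 146 150 244 255 255 255 255 255 255 255 255 255 141 141 145]
 [146 144 185 145 188 207 244 251 254 255 255 255 255 188 145 142]
 [145 149 209 138 139 114  87  91 114 145 234 251 253 250 143 143]
 [147 149 215 147 147 123  88  89  83  85 130 142 152 254 144 142]
 [147 151 220 163 167 158  90  90  88  92 141 145 140 244 147 145]
 [146 142 221 170 166 163 137 116 104 127 143 144 137 208 144 143]
 [148 143 234 228 212 201 179 170 164 162 159 155 143 211 143 142]
 [144 145 233 235 233 230 233 231 219 212 197 178 172 207 141 141]
 [149 140 230 237 235 233 231 232 231 232 229 232 223 184 140 144]
 [146 143 188 236 235 235 234 234 233 235 233 233 232 152 144 143]
 [150 145 130 236 235 235 234 234 236 234 234 232 232 137 142 141]
 [146 141 140 192 234 235 235 234 235 234 234 231 157 140 143 144]
 [147 143 143 132 223 236 235 233 236 232 235 193 130 141 145 144]
 [149 145 144 141 135 215 232 232 236 231 203 130 141 141 143 144]
 [148 144 142 141 142 125 131 164 167 130 131 139 139 143 146 142]
 [147 143 142 145 142 139 142 140 138 142 139 137 139 145 146 140]
 [143 144 144 144 142 138 141 144 144 139 136 138 136 141 142 143]
 [145 145 144 142 144 142 141 141 141 140 142 138 139 143 144 143]]
```

View pics/w1z.png

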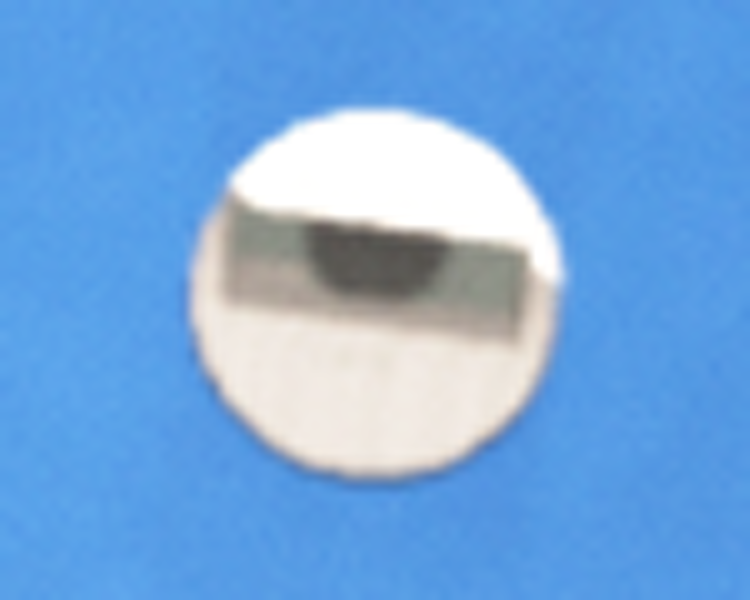

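The hole reads (0.5394, 0.0150) in the wrist view, within about 0.5 mm of the other two cameras. Next I go above the stand and turn so the jaws face the wing.

```bash
python3 -m creep '[{"tx":0.0563,"ty":0,"tz":0,"rx":0,"ry":0,"rz":0},{"tx":0.0563,"ty":0,"tz":0,"rx":0,"ry":0,"rz":0},{"tx":0.0563,"ty":0,"tz":0,"rx":0,"ry":0,"rz":0},{"tx":0.0563,"ty":0,"tz":0,"rx":0,"ry":0,"rz":0},{"tx":0,"ty":0,"tz":0,"rx":0,"ry":0,"rz":-10.3},{"tx":0,"ty":0,"tz":0,"rx":0,"ry":0,"rz":-10.3},{"tx":0,"ty":0,"tz":0,"rx":0,"ry":0,"rz":-10.3},{"tx":0,"ty":0,"tz":0,"rx":0,"ry":0,"rz":-10.3},{"tx":0,"ty":0,"tz":0,"rx":0,"ry":0,"rz":-10.3},{"tx":0,"ty":0,"tz":0,"rx":0,"ry":0,"rz":-10.3},{"tx":0,"ty":0,"tz":0,"rx":0,"ry":0,"rz":-10.3},{"tx":0,"ty":0,"tz":0,"rx":0,"ry":0,"rz":-10.3},{"tx":0,"ty":0,"tz":0,"rx":0,"ry":0,"rz":0},{"tx":0,"ty":0,"tz":0,"rx":0,"ry":0,"rz":0},{"tx":0,"ty":0,"tz":0,"rx":0,"ry":0,"rz":0}]' 0.06 && python3 - <<'E'
from h import *
c=snap('wrist','w2.png'); o=env.get_obs(); print(o['time_s'],o['qpos'],o['tool_pos'],o['tool_rot'],o['force'])
E
```

```text
time_s: 4.2
tool_pos: [0.5465, 0.2162, 0.2475]
tool_rot: [-180.0, 0.0, 170.9]
force: [0.3, -0.2, 0.1]
grip_width: 0.0602
4.25 [ 21.86773719  18.63992881 -56.13668979  90.86796237  15.70404271
  78.90936249  45.01579386] [0.5464624  0.21628239 0.24752533] [-1.79988463e+02  5.91693712e-03  1.70939031e+02] [0.28714899 0.46151817 0.40894718]
```

View pics/w2.png

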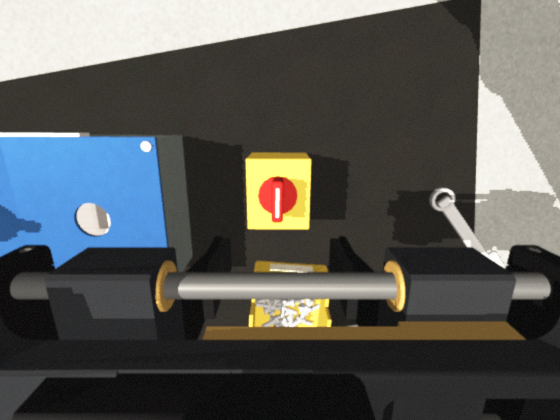

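The stand is at about (278,190), with the red flange at (277,195) and the wing stripe at (278,201).

```bash
python3 - <<'E'
from meas import *
c=env.read_camera('wrist'); p=c['pixels']
cr=p[145:240,235:325]; cv2.imwrite('pics/w2z.png',cv2.cvtColor(cv2.resize(cr,None,fx=6,fy=6,interpolation=2),4))
h=cv2.cvtColor(p,cv2.COLOR_RGB2HSV)
M=masks(c)
for i,s,ce,m in comps(M['red']):
    if abs(ce[0]-278)<15:
        print('red',s.tolist(),ce,np.round(ray(c,*ce,.075),4))
        ct=max(cv2.findContours(m.astype(np.uint8),0,1)[0],key=cv2.contourArea)
        P=np.array([ray(c,*q,.075)[:2]*1000 for q in ct[:,0,:].astype(float)],np.float32)
        print(cv2.minEnclosingCircle(P),cv2.fitEllipse(P))
W=np.zeros(M['red'].shape,bool);W[170:230,255:300]=((h[...,1]<90)&(h[...,2]>150))[170:230,255:300]
for i,s,ce,m in comps(W):
    ct=max(cv2.findContours(m.astype(np.uint8),0,1)[0],key=cv2.contourArea)
    P=np.array([ray(c,*q,.103)[:2]*1000 for q in ct[:,0,:].astype(float)],np.float32)
    print('stripe',s.tolist(),ce,np.round(ray(c,*ce,.103),4),cv2.minAreaRect(P))
y=M['yel'].astype(np.uint8)
for i,s,ce,m in comps(M['yel']):
    if abs(ce[0]-278)<15 and ce[1]<235:
        m2=cv2.morphologyEx((m&(h[...,2]>np.percentile(h[...,2][m],60)-15)).astype(np.uint8),cv2.MORPH_CLOSE,np.ones((25,25)))
        ct=max(cv2.findContours(m2,0,1)[0],key=cv2.contourArea)
        P=np.array([ray(c,*q,.07)[:2]*1000 for q in ct[:,0,:].astype(float)],np.float32)
        print('stand',s.tolist(),cv2.minAreaRect(P))
E
```

```text
red [259, 177, 38, 45, 989] [277.29120324 195.51365015] [0.5476 0.2141 0.075 ]
((552.0560913085938, 213.14662170410156), 25.146760940551758) ((549.5608520507812, 213.70205688476562), (38.60940933227539, 47.11180877685547), 78.77043151855469)
stripe [275, 188, 5, 30, 135] [276.83703704 202.14074074] [0.5473 0.2139 0.103 ] ((547.916015625, 214.02125549316406), (4.024660587310791, 30.171234130859375), 80.71234130859375)
stand [245, 152, 67, 78, 852] ((548.0365600585938, 214.5843963623047), (70.89305114746094, 81.13420104980469), 80.97735595703125)
```

View pics/w2z.png

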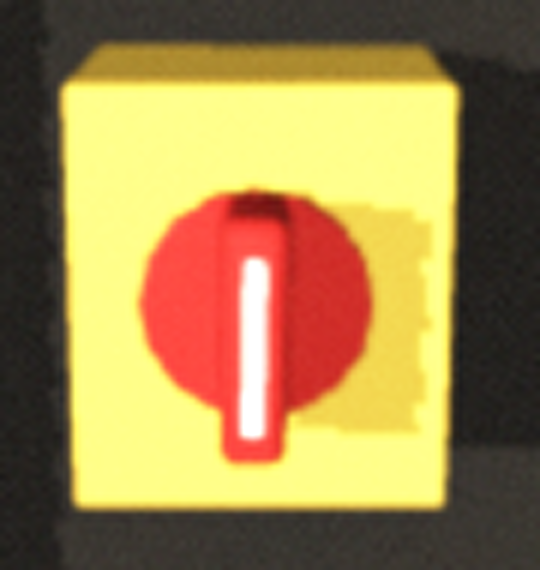

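```bash
python3 -m creep '[{"tx":-0.0015,"ty":-0.0021,"tz":0.04,"rx":0,"ry":0,"rz":0.2},{"tx":0,"ty":0,"tz":0.04,"rx":0,"ry":0,"rz":0},{"tx":0,"ty":0,"tz":0.03,"rx":0,"ry":0,"rz":0},{"tx":0,"ty":0,"tz":0.02,"rx":0,"ry":0,"rz":0},{"tx":0,"ty":0,"tz":0,"rx":0,"ry":0,"rz":0},{"tx":0,"ty":0,"tz":0,"rx":0,"ry":0,"rz":0}]' 0.05 && python3 - <<'E'
from h import *
o=env.get_obs(); print(o['time_s'],o['tool_pos'],o['tool_rot'],o['force'])
for n in('side','wrist'):
    c=snap(n); 
    u=proj(c,[.5476,.214,.1]).astype(int); print(u)
    cr=c['pixels'][max(0,u[1]-60):u[1]+60,u[0]-70:u[0]+70]; cv2.imwrite('pics/g1%s.png'%n,cv2.cvtColor(cv2.resize(cr,None,fx=5,fy=5,interpolation=2),4))
E
```

```text
time_s: 5.05
tool_pos: [0.5483, 0.2147, 0.1188]
tool_rot: [179.9, 0.1, 170.8]
force: [0.7, -0.1, 0.3]
grip_width: 0.0505
5.05 [0.54832734 0.21466277 0.11877828] [1.79941337e+02 9.59097934e-02 1.70820724e+02] [ 0.66456913 -0.09823655  0.28976977]
[252 259]
[277 256]
```

View pics/g1side.png

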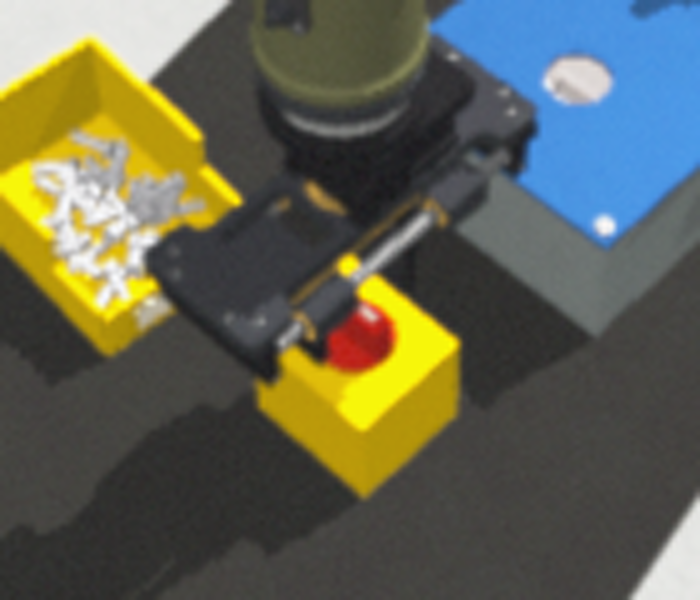

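View pics/g1wrist.png

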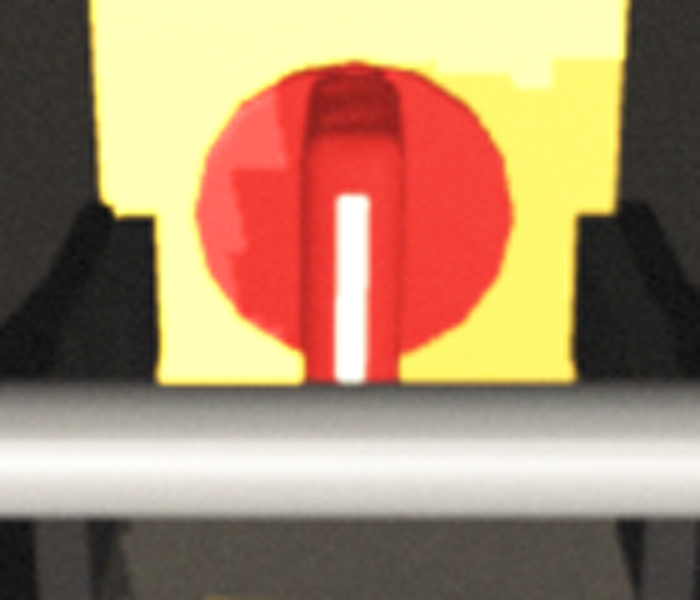

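```bash
python3 -m creep '[{"tx":0.0005,"ty":-0.001,"tz":0.008,"rx":0,"ry":0,"rz":0},{"tx":0,"ty":0,"tz":0.006,"rx":0,"ry":0,"rz":0},{"tx":0,"ty":0,"tz":0,"rx":0,"ry":0,"rz":0},{"tx":0,"ty":0,"tz":0,"rx":0,"ry":0,"rz":0},{"tx":0,"ty":0,"tz":0,"rx":0,"ry":0,"rz":0}]' && python3 -m creep '[{"tx":0,"ty":0,"tz":0,"rx":0,"ry":0,"rz":0},{"tx":0,"ty":0,"tz":0,"rx":0,"ry":0,"rz":0},{"tx":0,"ty":0,"tz":0,"rx":0,"ry":0,"rz":0},{"tx":0,"ty":0,"tz":0,"rx":0,"ry":0,"rz":0}]' 0.0 45
```

```text
time_s: 5.78
tool_pos: [0.547, 0.2133, 0.1037]
tool_rot: [180.0, 0.0, 170.8]
force: [-0.1, -0.3, 0.5]
grip_width: 0.0498
time_s: 6.28
tool_pos: [0.5469, 0.2131, 0.1035]
tool_rot: [-180.0, 0.0, 170.8]
force: [0.0, -0.7, -1.5]
grip_width: 0.0179
```

```bash
python3 -m creep '[{"tx":0,"ty":0,"tz":0,"rx":0,"ry":0,"rz":0},{"tx":0,"ty":0,"tz":0,"rx":0,"ry":0,"rz":0},{"tx":0,"ty":0,"tz":0,"rx":0,"ry":0,"rz":0},{"tx":0,"ty":0,"tz":0,"rx":0,"ry":0,"rz":0}]' && python3 - <<'E'
from h import *
o=env.get_obs(); print(o['tool_pos'],o['force'],o['grip_width'])
c=snap('wrist'); cr=c['pixels'][196:316,207:347]; cv2.imwrite('pics/g2.png',cv2.cvtColor(cv2.resize(cr,None,fx=5,fy=5,interpolation=2),4))
E
```

```text
time_s: 6.78
tool_pos: [0.5469, 0.2131, 0.1035]
tool_rot: [-180.0, -0.0, 170.8]
force: [-0.5, 0.4, 0.8]
grip_width: 0.0117
[0.5469026  0.21310957 0.10348382] [-0.5064552   0.38585582  0.76313827] 0.011721503491142399
```

View pics/g2.png

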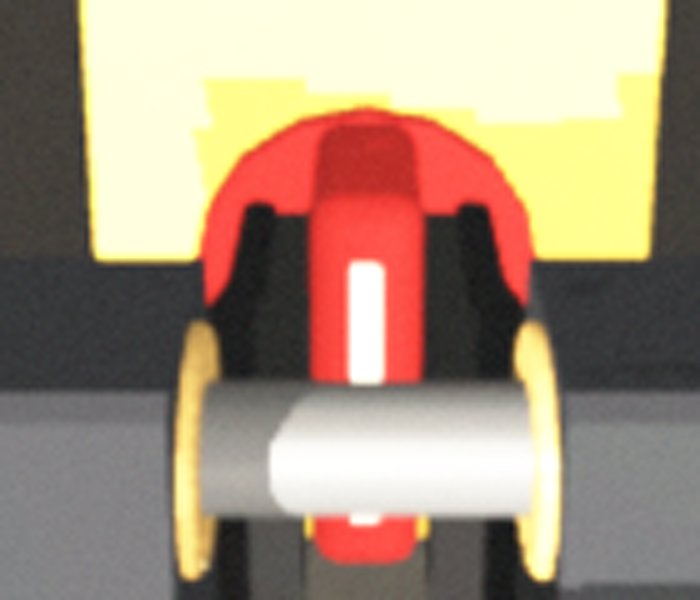

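```bash
python3 - <<'E'
from h import *
c=env.read_camera('wrist'); o=env.get_obs(); R=Rn.from_euler('xyz',o['tool_rot'],degrees=True)
for u,v in [(366,262),(366,525),(366,195),(366,562),(366,393)]:
    X=ray(c,207+u/5-.5+.1,196+v/5-.5+.1,.103); print(u,v,np.round(X,4),np.round(R.inv().apply(X-o['tool_pos'])*1000,2))
E
```

```text
366 262 [0.5328 0.2162 0.103 ] [14.42  0.81  0.51]
366 525 [0.5633 0.2113 0.103 ] [-16.5    0.83   0.51]
366 195 [0.5256 0.2174 0.103 ] [21.76  0.8   0.51]
366 562 [0.5679 0.2106 0.103 ] [-21.14   0.83   0.51]
366 393 [0.5476 0.2139 0.103 ] [-0.54  0.82  0.51]
```

The fastener is gripped (width 11.7 mm, wing between the pads). I'll lift it straight up, check it, then carry it.

```bash
python3 -m creep '[{"tx":0,"ty":0,"tz":-0.01,"rx":0,"ry":0,"rz":0},{"tx":0,"ty":0,"tz":-0.02,"rx":0,"ry":0,"rz":0},{"tx":0,"ty":0,"tz":-0.03,"rx":0,"ry":0,"rz":0},{"tx":0,"ty":0,"tz":-0.03,"rx":0,"ry":0,"rz":0},{"tx":0,"ty":0,"tz":-0.03,"rx":0,"ry":0,"rz":0},{"tx":0,"ty":0,"tz":0,"rx":0,"ry":0,"rz":0}]' && python3 -m creep '[{"tx":-0.0135,"ty":-0.049,"tz":0,"rx":0,"ry":0,"rz":0},{"tx":-0.0135,"ty":-0.049,"tz":0,"rx":0,"ry":0,"rz":0},{"tx":-0.0135,"ty":-0.049,"tz":0,"rx":0,"ry":0,"rz":0},{"tx":-0.0135,"ty":-0.049,"tz":0,"rx":0,"ry":0,"rz":0},{"tx":0,"ty":0,"tz":0,"rx":0,"ry":0,"rz":0},{"tx":0,"ty":0,"tz":0,"rx":0,"ry":0,"rz":0},{"tx":0,"ty":0,"tz":0,"rx":0,"ry":0,"rz":0}]' && python3 - <<'E'
from h import *
o=env.get_obs(); print(o['qpos'],o['tool_pos'],o['tool_rot'],o['force'],o['grip_width'])
for n in ('wrist','top','side'): c=snap(n,'c1%s.png'%n)
E
```

```text
time_s: 7.62
tool_pos: [0.5483, 0.2144, 0.2273]
tool_rot: [179.9, 0.3, 170.8]
force: [0.1, -0.3, -1.3]
grip_width: 0.0119
time_s: 8.5
tool_pos: [0.5686, 0.0129, 0.2234]
tool_rot: [180.0, -0.0, 171.0]
force: [0.6, -0.3, -1.3]
grip_width: 0.0114
[ 41.11330885  15.64091981 -52.59772616  95.45496958  12.76149051
  75.2639865   67.23852923] [0.56858401 0.01287014 0.22340249] [ 1.79974307e+02 -2.34644101e-02  1.70975017e+02] [ 0.60845247 -0.33831617 -1.33224212] 0.011426906917709825
```

View pics/c1wrist.png

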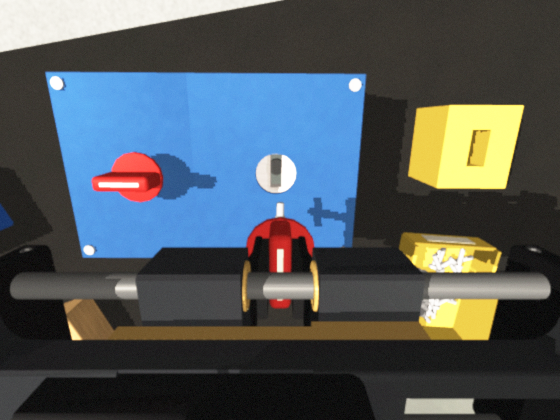

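View pics/c1side.png

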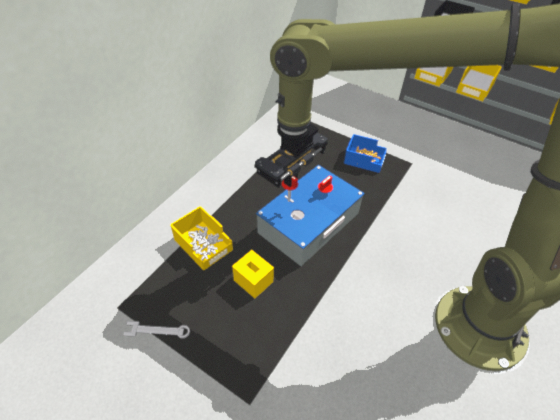

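The wrist view shows the hole at (276,173) with its slot at (275,171), the held wing at (280,262) and the pin tip at (280,211). I'll measure all of them in tool axes.

```bash
python3 - <<'E'
from meas import *
o=env.get_obs(); R=Rn.from_euler('xyz',o['tool_rot'],degrees=True); T=np.array(o['tool_pos'])
def tool(X): return np.round(R.inv().apply(X-T)*1000,2)
zw=T[2]-.0005
for n in ('wrist','top','side'):
    c=env.read_camera(n); p=c['pixels']; h=cv2.cvtColor(p,cv2.COLOR_RGB2HSV)
    M=masks(c)['blue'].astype(np.uint8)
    cts,hi=cv2.findContours(M,cv2.RETR_CCOMP,cv2.CHAIN_APPROX_NONE)
    for ct,hh in zip(cts,hi[0]):
        if hh[3]>=0 and cv2.contourArea(ct)>60:
            e=cv2.fitEllipse(ct); print(n,'hole?',np.round(e[0],1),np.round(e[1],1),np.round(ray(c,*e[0],.09),4),tool(ray(c,*e[0],.09)))
    if n=='wrist':
        bl=cv2.morphologyEx(M,cv2.MORPH_CLOSE,np.ones((3,3)))
        cr=p[145:315,205:355]; cv2.imwrite('pics/c1z.png',cv2.cvtColor(cv2.resize(cr,None,fx=3.5,fy=3.5,interpolation=2),4))
        cr=p[145:220,240:315]; cv2.imwrite('pics/c1z2.png',cv2.cvtColor(cv2.resize(cr,None,fx=8,fy=8,interpolation=2),4))
        W=(h[...,1]<90)&(h[...,2]>150); Wb=np.zeros_like(W); Wb[235:310,265:295]=W[235:310,265:295]
        for i,s,ce,m in comps(Wb): print('stripe bits',s.tolist(),ce,tool(ray(c,*ce,zw)))
E
```

```text
wrist hole? [ 89.5 249.1] [12.  13.6] [ 0.5856 -0.184   0.09  ] [ -47.48 -191.27  133.55]
wrist hole? [276.2 172.6] [41.4 42.7] [0.5383 0.0146 0.09  ] [ 30.52  -2.61 133.55]
wrist hole? [131.7 177.3] [50.2 71.9] [ 0.5214 -0.12    0.09  ] [  25.98 -138.24  133.55]
wrist hole? [355.3  84.1] [14.5 15.8] [0.4731 0.0942 0.09  ] [107.34  65.71 133.55]
wrist hole? [56.7 82.3] [14.5 17.2] [ 0.4316 -0.159   0.09  ] [ 108.56 -190.88  133.55]
stripe bits [277, 249, 7, 23, 145] [279.66896552 259.66206897] [7.85 0.72 0.5 ]
stripe bits [265, 283, 30, 17, 423] [279.58865248 289.73995272] [-9.83  0.68  0.5 ]
top hole? [425.3 243.2] [25.7 33.7] [ 0.5131 -0.3788  0.09  ] [  -6.56 -395.12  133.54]
side hole? [297.  214.5] [11.5 15.4] [0.5393 0.0159 0.09  ] [ 29.72  -1.22 133.55]
side hole? [325.7 184.8] [16.3 20.8] [ 0.5303 -0.131   0.09  ] [  15.51 -147.62  133.55]
side hole? [367.8 152.3] [ 8.3 30.1] [ 0.4904 -0.3348  0.09  ] [  22.77 -355.2   133.54]
```

View pics/c1z.png

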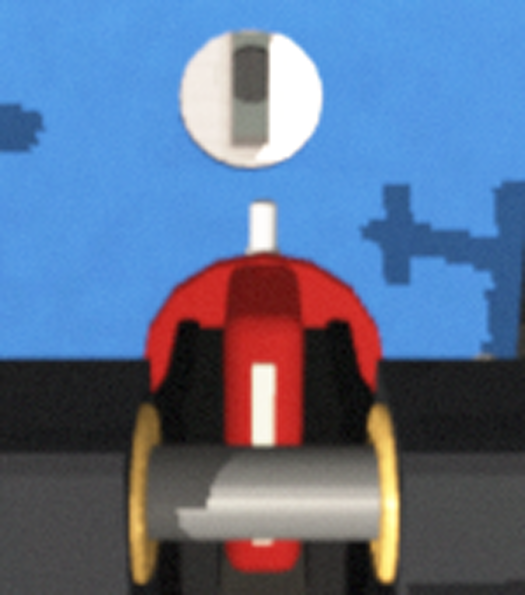

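View pics/c1z2.png

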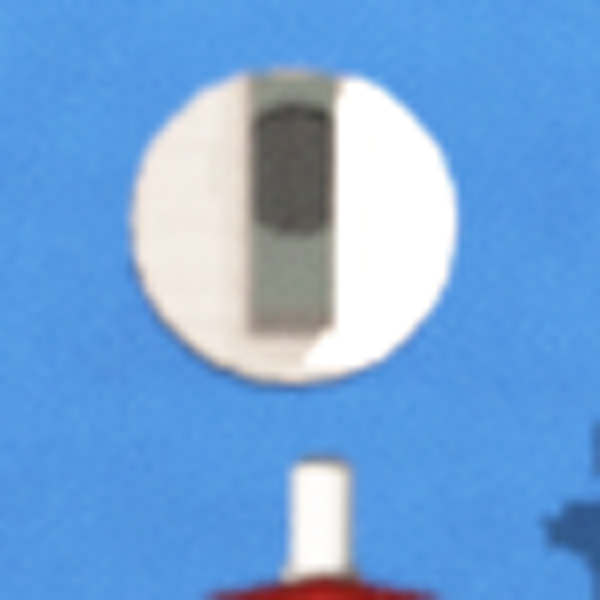

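```bash
python3 - <<'E'
from meas import *
o=env.get_obs(); R=Rn.from_euler('xyz',o['tool_rot'],degrees=True); T=np.array(o['tool_pos'])
print(o['time_s'],T,o['tool_rot'],o['force'],o['wrist_torque'])
c=env.read_camera('wrist')
for z in (.131,.134,.137): print(np.round(R.inv().apply(ray(c,279.7,202.1,z)-T)*1000,2))
# slot: edges at rows, candidate depths
for d in (.006,.016,.026):
    a=ray(c,248/8+239.6,200/8+144.6,.09-d);b=ray(c,337/8+239.6,200/8+144.6,.09-d);e=ray(c,292/8+239.6,332/8+144.6,.09-d)
    print(d,[np.round(R.inv().apply(q-T)*1000,1).tolist() for q in(a,b,e)])
E
```

```text
8.8 [0.56891808 0.01162982 0.22355255] [-1.79993790e+02  1.88544946e-03  1.70880465e+02] [ 0.09906417  0.88833402 -2.62301111] [ 0.06810869 -0.10318707  0.01525918]
[13.26  0.73 92.55]
[14.09  0.73 89.55]
[14.92  0.73 86.55]
0.006 [[32.4, -8.0, 139.6], [32.4, 2.6, 139.6], [16.3, -2.8, 139.6]]
0.016 [[30.8, -8.3, 149.6], [30.8, 2.7, 149.6], [14.1, -2.9, 149.6]]
0.026 [[29.1, -8.6, 159.6], [29.2, 2.8, 159.6], [11.9, -3.0, 159.6]]
```

```bash
cat > hole.py <<'E'
from meas import *
o=env.get_obs(); c=env.read_camera('wrist'); o2=env.get_obs()
R=Rn.from_euler('xyz',o['tool_rot'],degrees=True); T=np.array(o['tool_pos'])
print(o['time_s'],T,np.array(o2['tool_pos'])-T,o['tool_rot'],o['force'])
M=masks(c)['blue'].astype(np.uint8)
cts,hi=cv2.findContours(M,cv2.RETR_CCOMP,cv2.CHAIN_APPROX_NONE)
for ct,hh in zip(cts,hi[0]):
    if hh[3]>=0 and cv2.contourArea(ct)>600:
        P=np.array([ray(c,*q,.09)[:2]*1000 for q in ct[:,0,:].astype(float)],np.float32)
        e=cv2.fitEllipse(P); X=np.array([e[0][0],e[0][1],90])/1000
        print(cv2.fitEllipse(ct)[0],e,np.round(R.inv().apply(X-T)*1000,2))
cr=c['pixels'][145:220,240:315]; cv2.imwrite('pics/hz.png',cv2.cvtColor(cv2.resize(cr,None,fx=8,fy=8,interpolation=2),4))
E
python3 hole.py
```

```text
8.85 [0.56894752 0.01141999 0.22354932] [-3.20454410e-06 -1.19979264e-04 -1.43672353e-05] [-1.79992894e+02  3.10680582e-03  1.70859665e+02] [ 0.4511031  -0.22252953 -1.73722091]
(277.0537109375, 172.28939819335938) ((538.64306640625, 14.518856048583984), (39.27622604370117, 39.77464294433594), 176.03616333007812) [ 30.42  -1.74 133.55]
(132.70785522460938, 177.131591796875) ((521.8948974609375, -120.12725830078125), (46.76120376586914, 68.66385650634766), 1.3134245872497559) [  25.57 -137.33  133.56]
```

View pics/hz.png

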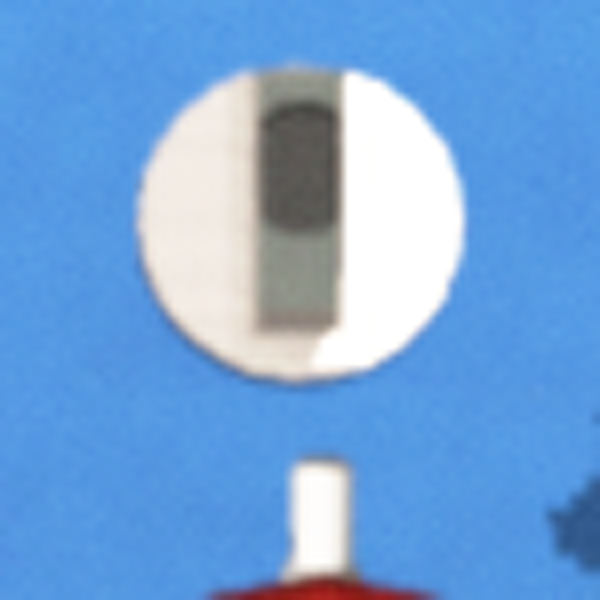

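```bash
python3 - <<'E'
from meas import *
o=env.get_obs(); R=Rn.from_euler('xyz',o['tool_rot'],degrees=True); T=np.array(o['tool_pos'])
c=env.read_camera('side'); p=c['pixels']
ax=-.0012
for nm,q in (('pin+',(ax+.015,0,.0895)),('pin-',(ax-.015,0,.0895)),('foot',(ax,0,.0975)),('flange',(ax,0,.0335))):
    print(nm,np.round(proj(c,T+R.apply(q)),1))
cr=p[165:235,260:350]; cv2.imwrite('pics/s2.png',cv2.cvtColor(cv2.resize(cr,None,fx=8,fy=8,interpolation=2),4))
E
```

```text
pin+ [293.4 200.9]
pin- [285.2 195.4]
foot [289.1 200.1]
flange [290.1 183.8]
```

View pics/s2.png

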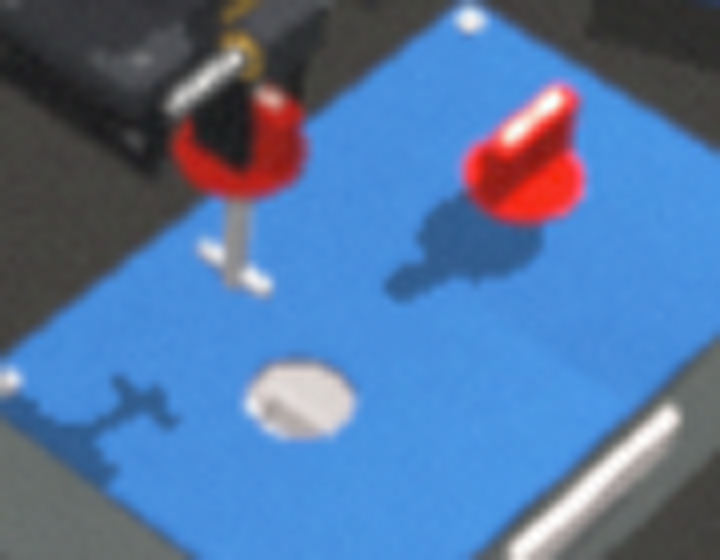

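The side view's pin ends, at (285.2,195.6) and (293.1,200.9), match the robot-frame prediction within 0.3 px. So the robot frame and that camera agree. I'll move over the hole.

```bash
python3 -m creep '[{"tx":0.016,"ty":-0.0015,"tz":0.005,"rx":0,"ry":0,"rz":0.1},{"tx":0.015,"ty":0,"tz":0.01,"rx":0,"ry":0,"rz":0},{"tx":0,"ty":0,"tz":0.01,"rx":0,"ry":0,"rz":0},{"tx":0,"ty":0,"tz":0.008,"rx":0,"ry":0,"rz":0},{"tx":0,"ty":0,"tz":0.002,"rx":0,"ry":0,"rz":0},{"tx":0,"ty":0,"tz":0,"rx":0,"ry":0,"rz":0},{"tx":0,"ty":0,"tz":0,"rx":0,"ry":0,"rz":0},{"tx":0,"ty":0,"tz":0,"rx":0,"ry":0,"rz":0},{"tx":0,"ty":0,"tz":0,"rx":0,"ry":0,"rz":0},{"tx":0,"ty":0,"tz":0,"rx":0,"ry":0,"rz":0}]' && python3 - <<'E'
from h import *
o=env.get_obs(); print(o['time_s'],o['tool_pos'],o['tool_rot'],o['force'],o['wrist_torque'])
c=snap('side'); cr=c['pixels'][165:235,260:350]; cv2.imwrite('pics/s3.png',cv2.cvtColor(cv2.resize(cr,None,fx=8,fy=8,interpolation=2),4))
c=snap('wrist'); cr=c['pixels'][145:285,210:350]; cv2.imwrite('pics/w3.png',cv2.cvtColor(cv2.resize(cr,None,fx=4.2,fy=4.2,interpolation=2),4))
E
```

```text
time_s: 10.2
tool_pos: [0.5382, 0.0145, 0.1886]
tool_rot: [-180.0, 0.0, 170.7]
force: [-0.2, 0.3, -1.0]
grip_width: 0.0115
10.2 [0.53815523 0.01453024 0.18862048] [-1.79991190e+02  1.00287213e-02  1.70720113e+02] [-0.20759109  0.33889886 -0.96746892] [ 0.10814322 -0.13105532 -0.04266879]
```

View pics/s3.png

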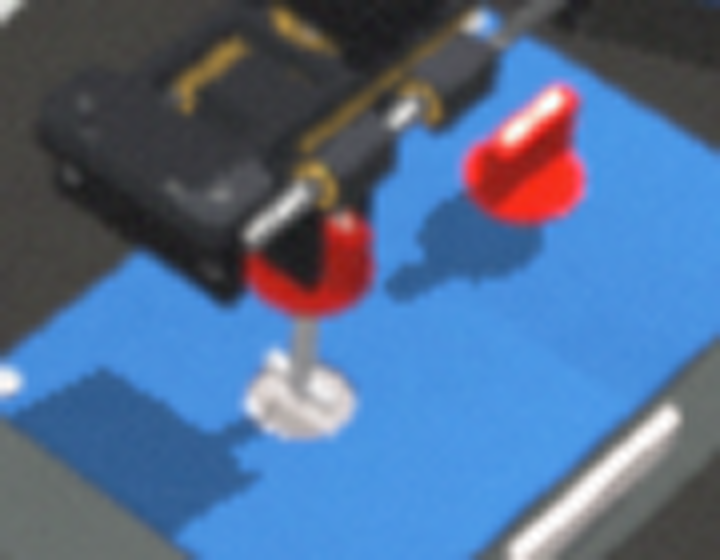

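View pics/w3.png

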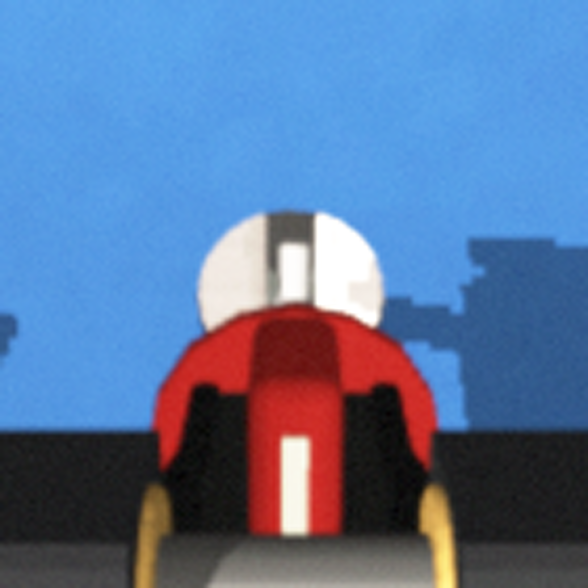

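The side view shows the pin entering the hole centrally. In the wrist view the pin (294) sits within the slot (267–315, centre 291), about 0.7 mm off. I'll shift slightly and feel downward.

```bash
python3 -m creep '[{"tx":0,"ty":-0.0004,"tz":0.002,"rx":0,"ry":0,"rz":0},{"tx":0,"ty":0,"tz":0.002,"rx":0,"ry":0,"rz":0},{"tx":0,"ty":0,"tz":0.002,"rx":0,"ry":0,"rz":0},{"tx":0,"ty":0,"tz":0.002,"rx":0,"ry":0,"rz":0},{"tx":0,"ty":0,"tz":0,"rx":0,"ry":0,"rz":0},{"tx":0,"ty":0,"tz":0,"rx":0,"ry":0,"rz":0}]'; python3 -m creep '[{"tx":0,"ty":0,"tz":0.0015,"rx":0,"ry":0,"rz":0},{"tx":0,"ty":0,"tz":0.0015,"rx":0,"ry":0,"rz":0},{"tx":0,"ty":0,"tz":0,"rx":0,"ry":0,"rz":0}]'
```

```text
time_s: 11.05
tool_pos: [0.5381, 0.0142, 0.1806]
tool_rot: [-180.0, 0.0, 170.7]
force: [0.4, 0.8, -1.0]
grip_width: 0.0115
time_s: 11.42
tool_pos: [0.5379, 0.0141, 0.1773]
tool_rot: [-180.0, -0.0, 170.7]
force: [-0.6, 0.2, -1.7]
grip_width: 0.0115
```

```bash
for i in 1; do :; done; python3 -m creep '[{"tx":0,"ty":0,"tz":0.0015,"rx":0,"ry":0,"rz":0},{"tx":0,"ty":0,"tz":0.0015,"rx":0,"ry":0,"rz":0},{"tx":0,"ty":0,"tz":0,"rx":0,"ry":0,"rz":0}]'; python3 -m creep '[{"tx":0,"ty":0,"tz":0.0015,"rx":0,"ry":0,"rz":0},{"tx":0,"ty":0,"tz":0.0015,"rx":0,"ry":0,"rz":0},{"tx":0,"ty":0,"tz":0,"rx":0,"ry":0,"rz":0}]'
```

```text
time_s: 11.8
tool_pos: [0.5379, 0.0141, 0.1743]
tool_rot: [-180.0, -0.0, 170.7]
force: [-0.8, -0.6, -0.6]
grip_width: 0.0118
time_s: 12.18
tool_pos: [0.5379, 0.0141, 0.1714]
tool_rot: [-180.0, -0.0, 170.7]
force: [0.5, -1.1, -1.3]
grip_width: 0.0118
```

```bash
python3 -m creep '[{"tx":0,"ty":0,"tz":0.0015,"rx":0,"ry":0,"rz":0},{"tx":0,"ty":0,"tz":0.0015,"rx":0,"ry":0,"rz":0},{"tx":0,"ty":0,"tz":0,"rx":0,"ry":0,"rz":0}]'; python3 -m creep '[{"tx":0,"ty":0,"tz":0.0015,"rx":0,"ry":0,"rz":0},{"tx":0,"ty":0,"tz":0.0015,"rx":0,"ry":0,"rz":0},{"tx":0,"ty":0,"tz":0,"rx":0,"ry":0,"rz":0}]'
```

```text
time_s: 12.55
tool_pos: [0.5379, 0.0141, 0.1684]
tool_rot: [-180.0, -0.0, 170.7]
force: [0.1, 0.7, -0.9]
grip_width: 0.0115
time_s: 12.92
tool_pos: [0.538, 0.0141, 0.1654]
tool_rot: [-180.0, -0.0, 170.7]
force: [0.6, 0.1, -1.2]
grip_width: 0.0114
```

```bash
python3 - <<'E'
from h import *
c=snap('wrist'); cr=c['pixels'][145:285,210:350]; cv2.imwrite('pics/w4.png',cv2.cvtColor(cv2.resize(cr,None,fx=4.2,fy=4.2,interpolation=2),4))
E
```

```text
(no output)
```

View pics/w4.png

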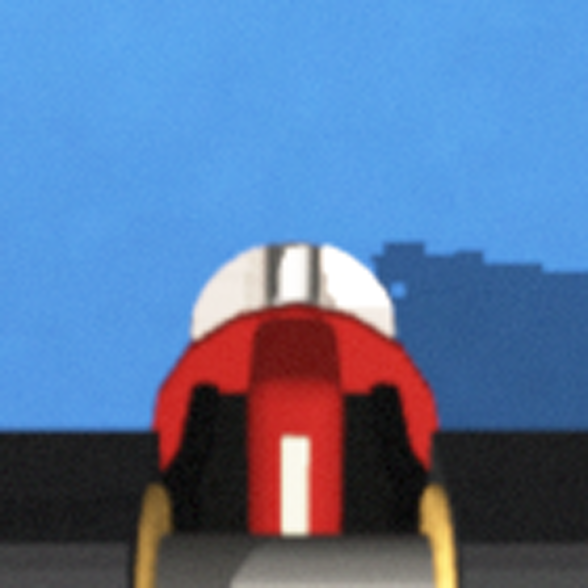

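The pin (centre 293) is centred in the slot (270–318). I'll continue down.

```bash
python3 -m creep '[{"tx":0,"ty":0,"tz":0.0015,"rx":0,"ry":0,"rz":0},{"tx":0,"ty":0,"tz":0.0015,"rx":0,"ry":0,"rz":0},{"tx":0,"ty":0,"tz":0,"rx":0,"ry":0,"rz":0}]'; python3 -m creep '[{"tx":0,"ty":0,"tz":0.0015,"rx":0,"ry":0,"rz":0},{"tx":0,"ty":0,"tz":0.0015,"rx":0,"ry":0,"rz":0},{"tx":0,"ty":0,"tz":0,"rx":0,"ry":0,"rz":0}]'
```

```text
time_s: 13.35
tool_pos: [0.5379, 0.0141, 0.1623]
tool_rot: [-180.0, -0.0, 170.7]
force: [0.1, -1.2, -0.8]
grip_width: 0.0119
time_s: 13.72
tool_pos: [0.5379, 0.0141, 0.1594]
tool_rot: [-180.0, -0.0, 170.7]
force: [0.8, -0.5, -1.7]
grip_width: 0.0118
```

```bash
python3 -m creep '[{"tx":0,"ty":0,"tz":0.0015,"rx":0,"ry":0,"rz":0},{"tx":0,"ty":0,"tz":0.0015,"rx":0,"ry":0,"rz":0},{"tx":0,"ty":0,"tz":0,"rx":0,"ry":0,"rz":0}]'; python3 -m creep '[{"tx":0,"ty":0,"tz":0.0015,"rx":0,"ry":0,"rz":0},{"tx":0,"ty":0,"tz":0.0015,"rx":0,"ry":0,"rz":0},{"tx":0,"ty":0,"tz":0,"rx":0,"ry":0,"rz":0}]'
```

```text
time_s: 14.1
tool_pos: [0.5379, 0.0141, 0.1563]
tool_rot: [-180.0, -0.0, 170.7]
force: [-0.1, 0.1, -1.6]
grip_width: 0.0119
time_s: 14.48
tool_pos: [0.5379, 0.0141, 0.1533]
tool_rot: [-180.0, -0.0, 170.7]
force: [-0.9, 0.4, -1.3]
grip_width: 0.0118
```

```bash
python3 -m creep '[{"tx":0,"ty":0,"tz":0.0015,"rx":0,"ry":0,"rz":0},{"tx":0,"ty":0,"tz":0.0005,"rx":0,"ry":0,"rz":0},{"tx":0,"ty":0,"tz":0,"rx":0,"ry":0,"rz":0}]'
```

```text
time_s: 14.85
tool_pos: [0.538, 0.0142, 0.1515]
tool_rot: [-180.0, -0.0, 170.7]
force: [-1.4, -0.5, -1.8]
grip_width: 0.0114
```

```bash
python3 -m creep '[{"tx":0,"ty":0,"tz":0.0015,"rx":0,"ry":0,"rz":0},{"tx":0,"ty":0,"tz":0.0005,"rx":0,"ry":0,"rz":0},{"tx":0,"ty":0,"tz":0,"rx":0,"ry":0,"rz":0}]'
```

```text
time_s: 15.22
tool_pos: [0.5381, 0.0141, 0.1495]
tool_rot: [-180.0, -0.0, 170.7]
force: [0.2, 0.0, -2.3]
grip_width: 0.0118
```

```bash
python3 -m creep '[{"tx":0,"ty":0,"tz":0.0015,"rx":0,"ry":0,"rz":0},{"tx":0,"ty":0,"tz":0.0005,"rx":0,"ry":0,"rz":0},{"tx":0,"ty":0,"tz":0,"rx":0,"ry":0,"rz":0}]'
```

```text
time_s: 15.6
tool_pos: [0.538, 0.0142, 0.1475]
tool_rot: [-180.0, -0.0, 170.7]
force: [-0.5, -0.2, -1.1]
grip_width: 0.0118
```

```bash
python3 -m creep '[{"tx":0,"ty":0,"tz":0.0015,"rx":0,"ry":0,"rz":0},{"tx":0,"ty":0,"tz":0.0005,"rx":0,"ry":0,"rz":0},{"tx":0,"ty":0,"tz":0,"rx":0,"ry":0,"rz":0}]'
```

```text
time_s: 15.98
tool_pos: [0.538, 0.0141, 0.1455]
tool_rot: [-180.0, -0.0, 170.7]
force: [-0.7, 0.2, -0.7]
grip_width: 0.0119
```

```bash
python3 -m creep '[{"tx":0,"ty":0,"tz":0.0015,"rx":0,"ry":0,"rz":0},{"tx":0,"ty":0,"tz":0.0005,"rx":0,"ry":0,"rz":0},{"tx":0,"ty":0,"tz":0,"rx":0,"ry":0,"rz":0}]'
```

```text
time_s: 16.35
tool_pos: [0.5381, 0.0142, 0.1436]
tool_rot: [-180.0, 0.0, 170.7]
force: [-0.3, 0.0, -1.4]
grip_width: 0.0114
```

```bash
python3 -m creep '[{"tx":0,"ty":0,"tz":0.0015,"rx":0,"ry":0,"rz":0},{"tx":0,"ty":0,"tz":0.0005,"rx":0,"ry":0,"rz":0},{"tx":0,"ty":0,"tz":0,"rx":0,"ry":0,"rz":0}]'
```

```text
time_s: 16.73
tool_pos: [0.5382, 0.0142, 0.142]
tool_rot: [-180.0, 0.0, 170.7]
force: [-2.6, 0.3, 4.5]
grip_width: 0.0114
```

Spring contact near TCP z = 0.143: net +5.8 N upward. From here I go in small steps.

```bash
python3 -m creep '[{"tx":0,"ty":0,"tz":0.0005,"rx":0,"ry":0,"rz":0},{"tx":0,"ty":0,"tz":0.0005,"rx":0,"ry":0,"rz":0},{"tx":0,"ty":0,"tz":0,"rx":0,"ry":0,"rz":0},{"tx":0,"ty":0,"tz":0,"rx":0,"ry":0,"rz":0}]'; cat > f.py <<'E'
from h import *
# average several fresh readings (camera call = 0.05 s hold)
F=[];Z=[]
for i in range(5):
    o=env.get_obs();F.append(np.r_[o['force'],o['wrist_torque']]);Z.append(o['tool_pos']); env.read_camera('side')
print(o['time_s'],np.round(np.mean(Z,0),5),np.round(np.mean(F,0),2),np.round(np.std(F,0),2),o['tool_rot'])
E
python3 f.py
```

```text
time_s: 17.23
tool_pos: [0.5384, 0.0142, 0.1413]
tool_rot: [-180.0, 0.0, 170.7]
force: [-1.7, -0.5, 8.0]
grip_width: 0.0112
17.425 [0.53835 0.01418 0.1413 ] [-2.04 -0.35  8.14  0.02  0.56  0.01] [0.31 0.18 0.24 0.02 0.02 0.02] [-1.79978965e+02  3.49486144e-02  1.70720473e+02]
```

```bash
python3 -m creep '[{"tx":0,"ty":0,"tz":0.0005,"rx":0,"ry":0,"rz":0},{"tx":0,"ty":0,"tz":0.0005,"rx":0,"ry":0,"rz":0},{"tx":0,"ty":0,"tz":0.0005,"rx":0,"ry":0,"rz":0},{"tx":0,"ty":0,"tz":0,"rx":0,"ry":0,"rz":0},{"tx":0,"ty":0,"tz":0,"rx":0,"ry":0,"rz":0}]'; python3 f.py
```

```text
time_s: 18.1
tool_pos: [0.5385, 0.0142, 0.1403]
tool_rot: [-180.0, 0.0, 170.7]
force: [-2.5, 0.1, 11.3]
grip_width: 0.0118
18.3 [0.53848 0.01423 0.14034] [-2.87 -0.08 10.84 -0.03  0.84  0.  ] [0.52 0.4  0.29 0.03 0.03 0.03] [-1.79965653e+02  4.86490714e-02  1.70722890e+02]
```

```bash
python3 -m creep '[{"tx":0.0005,"ty":0,"tz":0.0003,"rx":0,"ry":0,"rz":0},{"tx":0,"ty":0,"tz":0.0005,"rx":0,"ry":0,"rz":0},{"tx":0,"ty":0,"tz":0,"rx":0,"ry":0,"rz":0},{"tx":0,"ty":0,"tz":0,"rx":0,"ry":0,"rz":0}]'; python3 f.py
```

```text
time_s: 18.85
tool_pos: [0.5384, 0.0143, 0.1399]
tool_rot: [-180.0, 0.1, 170.7]
force: [-3.0, -1.0, 12.0]
grip_width: 0.0115
19.05 [0.53838 0.01426 0.13992] [-2.800e+00 -6.900e-01  1.217e+01 -6.000e-02  8.400e-01 -1.000e-02] [0.32 0.32 0.38 0.03 0.02 0.02] [-1.79964219e+02  9.94109689e-02  1.70719843e+02]
```

```bash
python3 -m creep '[{"tx":0.0005,"ty":0,"tz":0.0004,"rx":0,"ry":0,"rz":0},{"tx":0,"ty":0,"tz":0.0004,"rx":0,"ry":0,"rz":0},{"tx":0,"ty":0,"tz":0.0004,"rx":0,"ry":0,"rz":0},{"tx":0,"ty":0,"tz":0,"rx":0,"ry":0,"rz":0},{"tx":0,"ty":0,"tz":0,"rx":0,"ry":0,"rz":0}]'; python3 f.py
```

```text
time_s: 19.73
tool_pos: [0.5383, 0.0143, 0.1392]
tool_rot: [-180.0, 0.2, 170.7]
force: [-2.7, -0.0, 15.1]
grip_width: 0.0118
19.925 [0.53832 0.01431 0.13924] [-3.290e+00 -5.700e-01  1.473e+01 -1.200e-01  8.600e-01 -1.000e-02] [0.41 0.37 0.26 0.04 0.03 0.02] [-1.79960922e+02  1.50082256e-01  1.70715734e+02]
```

```bash
python3 -m creep '[{"tx":0,"ty":0,"tz":0.0003,"rx":0,"ry":0,"rz":0},{"tx":0,"ty":0,"tz":0.0003,"rx":0,"ry":0,"rz":0},{"tx":0,"ty":0,"tz":0,"rx":0,"ry":0,"rz":0},{"tx":0,"ty":0,"tz":0,"rx":0,"ry":0,"rz":0}]'; python3 f.py
```

```text
time_s: 20.48
tool_pos: [0.5384, 0.0143, 0.1389]
tool_rot: [-180.0, 0.2, 170.7]
force: [-4.2, -0.2, 17.0]
grip_width: 0.0116
20.675 [0.53838 0.01433 0.13886] [-3.89 -0.91 16.23 -0.14  1.01 -0.  ] [0.27 0.49 0.54 0.03 0.03 0.02] [-1.79956322e+02  1.61169824e-01  1.70716474e+02]
```

```bash
python3 -m creep '[{"tx":0,"ty":0,"tz":0,"rx":0,"ry":0,"rz":2},{"tx":0,"ty":0.0001,"tz":0,"rx":0,"ry":0,"rz":2},{"tx":0,"ty":0,"tz":0,"rx":0,"ry":0,"rz":2},{"tx":0,"ty":0,"tz":0,"rx":0,"ry":0,"rz":0}]'; python3 f.py
```

```text
time_s: 21.22
tool_pos: [0.5384, 0.0144, 0.1389]
tool_rot: [-180.0, 0.2, 164.7]
force: [-3.2, -1.3, 16.8]
grip_width: 0.0117
21.425 [0.5384  0.01444 0.13887] [-3.730e+00 -8.300e-01  1.674e+01 -1.300e-01  1.020e+00  1.000e-02] [0.32 1.   0.3  0.04 0.01 0.02] [-1.79968583e+02  1.67582766e-01  1.64722098e+02]
```

```bash
python3 -m creep '[{"tx":0,"ty":0,"tz":0,"rx":0,"ry":0,"rz":3},{"tx":0,"ty":0.0001,"tz":0,"rx":0,"ry":0,"rz":3},{"tx":0,"ty":0,"tz":0,"rx":0,"ry":0,"rz":3},{"tx":0,"ty":0.0001,"tz":0,"rx":0,"ry":0,"rz":3},{"tx":0,"ty":0,"tz":0,"rx":0,"ry":0,"rz":0}]'; python3 f.py
```

```text
time_s: 22.1
tool_pos: [0.5392, 0.0147, 0.1391]
tool_rot: [179.9, 0.3, 152.7]
force: [-2.0, -0.6, 15.7]
grip_width: 0.0115
22.3 [0.5392  0.01473 0.13911] [-2.46 -0.36 15.21 -0.09  0.54  0.03] [0.25 0.35 0.68 0.05 0.01 0.04] [179.92929672   0.25211832 152.72446867]
```

```bash
python3 -m creep '[{"tx":0,"ty":0,"tz":0.0003,"rx":0,"ry":0,"rz":3},{"tx":0,"ty":0.0001,"tz":0,"rx":0,"ry":0,"rz":3},{"tx":0,"ty":0,"tz":0,"rx":0,"ry":0,"rz":0},{"tx":0,"ty":0,"tz":0,"rx":0,"ry":0,"rz":0}]'; python3 f.py; python3 - <<'E'
from h import *
c=snap('wrist'); cr=c['pixels'][145:315,195:365]; cv2.imwrite('pics/w5.png',cv2.cvtColor(cv2.resize(cr,None,fx=3.5,fy=3.5,interpolation=2),4))
E
```

```text
time_s: 22.85
tool_pos: [0.5395, 0.0149, 0.139]
tool_rot: [179.9, 0.3, 146.7]
force: [-1.6, -0.0, 14.4]
grip_width: 0.0117
23.05 [0.53953 0.01487 0.139  ] [-1.790e+00  7.000e-02  1.522e+01 -6.000e-02  4.700e-01  1.000e-02] [0.42 0.31 0.44 0.01 0.02 0.02] [179.8813722    0.27479176 146.72676805]
```

View pics/w5.png

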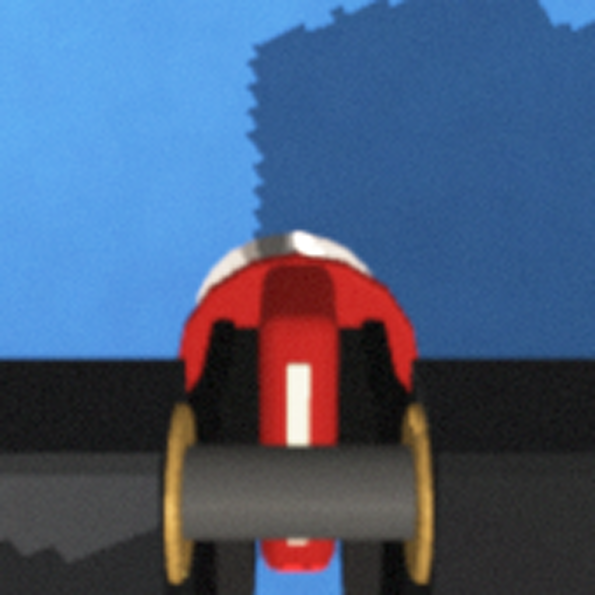

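The wing has turned with the grip, now 24° past the start. Torque is almost zero, so the pin is under the plate. I'll continue the quarter turn.

```bash
python3 -m creep '[{"tx":0,"ty":0.0001,"tz":0,"rx":0,"ry":0,"rz":5},{"tx":0,"ty":0.0001,"tz":0,"rx":0,"ry":0,"rz":5},{"tx":0,"ty":0.0001,"tz":0,"rx":0,"ry":0,"rz":5},{"tx":0,"ty":0.0001,"tz":0,"rx":0,"ry":0,"rz":5},{"tx":0,"ty":0.0001,"tz":0,"rx":0,"ry":0,"rz":5},{"tx":0,"ty":0.0001,"tz":0,"rx":0,"ry":0,"rz":5},{"tx":0,"ty":0,"tz":0,"rx":0,"ry":0,"rz":0}]'; python3 f.py
```

```text
time_s: 24.02
tool_pos: [0.5407, 0.0153, 0.1393]
tool_rot: [179.7, 0.2, 116.7]
force: [-0.4, -0.3, 14.1]
grip_width: 0.0119
24.225 [0.54066 0.01528 0.13925] [-0.51 -0.41 14.55 -0.1   0.05 -0.  ] [0.25 0.31 0.53 0.01 0.03 0.04] [179.65879756   0.21908101 116.72815776]
```

```bash
python3 -m creep '[{"tx":0,"ty":0.0001,"tz":0.0003,"rx":0,"ry":0,"rz":5},{"tx":0,"ty":0.0001,"tz":0,"rx":0,"ry":0,"rz":5},{"tx":0,"ty":0.0001,"tz":0,"rx":0,"ry":0,"rz":5},{"tx":0,"ty":0.0001,"tz":0,"rx":0,"ry":0,"rz":5},{"tx":0,"ty":0.0001,"tz":0,"rx":0,"ry":0,"rz":5},{"tx":0,"ty":0.0001,"tz":0,"rx":0,"ry":0,"rz":5},{"tx":0,"ty":0.0001,"tz":0,"rx":0,"ry":0,"rz":6},{"tx":0,"ty":0,"tz":0,"rx":0,"ry":0,"rz":0}]'; python3 f.py
```

```text
time_s: 25.28
tool_pos: [0.5417, 0.0154, 0.1392]
tool_rot: [179.5, -0.0, 80.7]
force: [0.7, 0.2, 14.5]
grip_width: 0.0114
25.475 [0.54169 0.01534 0.13921] [ 0.04 -0.37 14.89 -0.16 -0.06  0.02] [0.37 0.57 0.4  0.03 0.02 0.02] [ 1.79542007e+02 -2.75231948e-02  8.07230681e+01]
```

The quarter turn is reached (yaw 80.7°, torque about 0). The arm's flex has shifted and tilted the tool slightly in +x, so I'll re-centre on the hole axis before letting up.

```bash
python3 -m creep '[{"tx":0,"ty":-0.0004,"tz":0,"rx":0.2,"ry":0,"rz":0},{"tx":0,"ty":-0.0004,"tz":0,"rx":0.2,"ry":0,"rz":0},{"tx":0,"ty":-0.0004,"tz":0,"rx":0,"ry":0,"rz":0},{"tx":0,"ty":-0.0004,"tz":0,"rx":0,"ry":0,"rz":0},{"tx":0,"ty":0,"tz":0,"rx":0,"ry":0,"rz":0}]'; python3 f.py
```

```text
time_s: 26.15
tool_pos: [0.5416, 0.0153, 0.1396]
tool_rot: [179.7, -0.1, 80.7]
force: [2.1, -0.9, 13.4]
grip_width: 0.0113
26.35 [0.54157 0.0153  0.13962] [ 2.510e+00 -5.500e-01  1.325e+01 -2.800e-01 -9.300e-01  1.000e-02] [0.25 0.47 0.42 0.03 0.04 0.01] [ 1.79745098e+02 -5.57557168e-02  8.07116785e+01]
```

```bash
python3 -m creep '[{"tx":0,"ty":-0.0005,"tz":0.0003,"rx":0,"ry":0,"rz":0},{"tx":0,"ty":-0.0005,"tz":0.0002,"rx":0,"ry":0,"rz":0},{"tx":0,"ty":0,"tz":0,"rx":0,"ry":0,"rz":0}]'; python3 f.py
```

```text
time_s: 26.78
tool_pos: [0.5413, 0.0154, 0.1395]
tool_rot: [179.6, -0.1, 80.7]
force: [3.4, -2.4, 13.9]
grip_width: 0.0113
26.975 [0.54126 0.01535 0.13949] [ 3.61 -1.66 13.54 -0.35 -1.24  0.02] [0.37 0.46 0.49 0.03 0.03 0.03] [ 1.79653318e+02 -6.30037424e-02  8.07061241e+01]
```

The foot resists sideways motion, and the spring force (14.8 N) says it has already risen slightly. That suggests the pin is entering the groove. I'll relax the side force and let up gently, watching for the 3 mm rise.

```bash
python3 -m creep '[{"tx":0,"ty":0.0007,"tz":-0.0004,"rx":-0.1,"ry":0,"rz":0},{"tx":0,"ty":0.0007,"tz":-0.0004,"rx":-0.1,"ry":0,"rz":0},{"tx":0,"ty":0.0004,"tz":-0.0004,"rx":0,"ry":0,"rz":0},{"tx":0,"ty":0,"tz":0,"rx":0,"ry":0,"rz":0}]'; python3 f.py
```

```text
time_s: 27.52
tool_pos: [0.5416, 0.0153, 0.1399]
tool_rot: [179.7, -0.0, 80.7]
force: [1.8, -0.8, 12.6]
grip_width: 0.0116
27.725 [0.54156 0.01531 0.13984] [ 1.93 -0.78 12.49 -0.19 -0.64  0.04] [0.32 0.16 0.3  0.03 0.02 0.03] [ 1.79654535e+02 -4.60414794e-02  8.07208026e+01]
```

```bash
python3 -m creep '[{"tx":0,"ty":0.0003,"tz":-0.0005,"rx":0,"ry":0,"rz":0},{"tx":0,"ty":0.0003,"tz":-0.0005,"rx":0,"ry":0,"rz":0},{"tx":0,"ty":0,"tz":-0.0005,"rx":0,"ry":0,"rz":0},{"tx":0,"ty":0,"tz":0,"rx":0,"ry":0,"rz":0}]'; python3 f.py
```

```text
time_s: 28.28
tool_pos: [0.5416, 0.0152, 0.1406]
tool_rot: [179.7, -0.1, 80.7]
force: [2.4, -0.2, 9.3]
grip_width: 0.0118
28.475 [0.54159 0.01525 0.14061] [ 1.82 -0.66  9.49 -0.14 -0.68  0.04] [0.59 0.3  0.32 0.02 0.03 0.04] [ 1.79730313e+02 -5.05886564e-02  8.07212277e+01]
```

```bash
python3 -m creep '[{"tx":0,"ty":0.0003,"tz":-0.0005,"rx":0,"ry":0,"rz":0},{"tx":0,"ty":0.0003,"tz":-0.0005,"rx":0,"ry":0,"rz":0},{"tx":0,"ty":0,"tz":-0.0005,"rx":0,"ry":0,"rz":0},{"tx":0,"ty":0,"tz":0,"rx":0,"ry":0,"rz":0}]'; python3 f.py
```

```text
time_s: 29.02
tool_pos: [0.5414, 0.0152, 0.1412]
tool_rot: [179.8, -0.1, 80.7]
force: [2.4, -0.5, 6.5]
grip_width: 0.0119
29.225 [0.54139 0.01521 0.14118] [ 2.15 -0.21  6.28 -0.09 -0.82  0.02] [0.37 0.37 0.19 0.02 0.03 0.01] [ 1.79837785e+02 -5.32807460e-02  8.07215748e+01]
```

```bash
python3 -m creep '[{"tx":0,"ty":0.0005,"tz":-0.0005,"rx":0,"ry":0,"rz":0},{"tx":0,"ty":0.0005,"tz":-0.0005,"rx":0,"ry":0,"rz":0},{"tx":0,"ty":0,"tz":0,"rx":0,"ry":0,"rz":0}]'; python3 f.py
```

```text
time_s: 29.65
tool_pos: [0.5413, 0.0151, 0.1414]
tool_rot: [180.0, -0.0, 80.7]
force: [2.8, 0.8, 5.3]
grip_width: 0.012
29.85 [0.54127 0.01515 0.14144] [ 3.28  0.19  5.64  0.02 -1.06  0.01] [0.73 0.48 0.56 0.04 0.02 0.03] [ 1.79994769e+02 -3.93373241e-02  8.07224604e+01]
```

```bash
python3 -m creep '[{"tx":0,"ty":0.0007,"tz":0,"rx":0,"ry":0,"rz":0},{"tx":0,"ty":0.0007,"tz":0,"rx":0,"ry":0,"rz":0},{"tx":0,"ty":0,"tz":0,"rx":0,"ry":0,"rz":0}]'; python3 f.py;  python3 - <<'E'
from h import *
c=snap('side'); cr=c['pixels'][150:240,255:355]; cv2.imwrite('pics/s6.png',cv2.cvtColor(cv2.resize(cr,None,fx=7,fy=6.5,interpolation=2),4))
E
```

```text
time_s: 30.28
tool_pos: [0.5418, 0.0151, 0.1413]
tool_rot: [-179.9, -0.0, 80.7]
force: [1.3, 0.2, 6.9]
grip_width: 0.0116
30.475 [0.54177 0.0151  0.14128] [ 1.34  0.57  7.28  0.06 -0.48  0.01] [0.29 0.29 0.44 0.04 0.01 0.03] [-1.79882124e+02 -2.23222012e-02  8.07321799e+01]
```

View pics/s6.png

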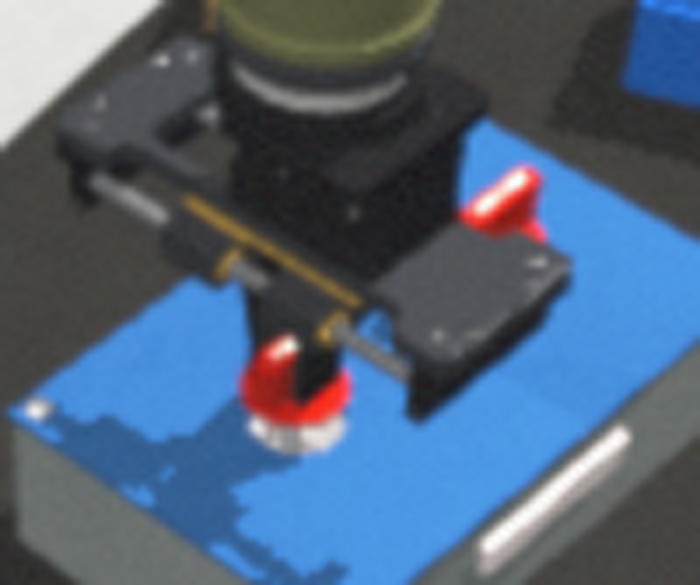

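```bash
python3 -m creep '[{"tx":0,"ty":0.0005,"tz":-0.0005,"rx":0,"ry":0,"rz":0},{"tx":0,"ty":0.0003,"tz":-0.0005,"rx":0,"ry":0,"rz":0},{"tx":0,"ty":0,"tz":-0.0005,"rx":0,"ry":0,"rz":0},{"tx":0,"ty":0,"tz":0,"rx":0,"ry":0,"rz":0}]'; python3 f.py
```

```text
time_s: 31.08
tool_pos: [0.5417, 0.0149, 0.1418]
tool_rot: [-179.8, -0.0, 80.7]
force: [2.0, 0.9, 2.6]
grip_width: 0.012
31.275 [0.54175 0.01492 0.14186] [ 1.63  1.47  2.73  0.4  -0.52  0.02] [0.19 0.37 0.21 0.03 0.04 0.02] [-1.79780213e+02 -1.55967417e-02  8.07308731e+01]
```

```bash
python3 -m creep '[{"tx":0,"ty":0.0003,"tz":-0.0004,"rx":0,"ry":0,"rz":0},{"tx":0,"ty":0,"tz":-0.0003,"rx":0,"ry":0,"rz":0},{"tx":0,"ty":0,"tz":0,"rx":0,"ry":0,"rz":0}]'; python3 f.py
```

```text
time_s: 31.7
tool_pos: [0.5417, 0.0147, 0.1424]
tool_rot: [-179.7, 0.0, 80.7]
force: [-0.2, 1.1, 2.0]
grip_width: 0.0116
31.9 [0.54173 0.01472 0.14246] [ 0.11  2.4   1.88  0.57 -0.08  0.01] [0.34 0.74 0.26 0.02 0.02 0.02] [-1.79741838e+02  5.97713147e-03  8.07257064e+01]
```

```bash
python3 -m creep '[{"tx":0,"ty":0,"tz":-0.0004,"rx":0,"ry":0,"rz":0},{"tx":0,"ty":0,"tz":-0.0004,"rx":0,"ry":0,"rz":0},{"tx":0,"ty":0,"tz":0,"rx":0,"ry":0,"rz":0}]'; python3 f.py
```

```text
time_s: 32.33
tool_pos: [0.5417, 0.0147, 0.1428]
tool_rot: [-179.7, -0.0, 80.7]
force: [1.1, 2.6, -5.1]
grip_width: 0.0117
32.525 [0.54168 0.01463 0.14281] [ 0.89  2.7  -5.35  0.72 -0.24 -0.01] [0.24 0.23 0.74 0.04 0.02 0.02] [-1.79727786e+02  1.06311907e-03  8.07199235e+01]
```

Pulling is now resisted: Fz is -5.4 N, with 7 N gained in 0.35 mm. The pin is at the top of the detent groove. I'll relieve the residual loads and open.

```bash
python3 -m creep '[{"tx":0.0006,"ty":0,"tz":0.0003,"rx":0,"ry":0,"rz":0},{"tx":0.0006,"ty":0.0003,"tz":0,"rx":0,"ry":0,"rz":0},{"tx":0,"ty":0,"tz":0,"rx":0,"ry":0,"rz":0}]'; python3 f.py; python3 - <<'E'
from h import *
c=snap('wrist'); cr=c['pixels'][145:315,195:365]; cv2.imwrite('pics/w7.png',cv2.cvtColor(cv2.resize(cr,None,fx=3.5,fy=3.5,interpolation=2),4))
E
```

```text
time_s: 32.95
tool_pos: [0.542, 0.015, 0.1428]
tool_rot: [-179.7, 0.1, 80.7]
force: [-1.2, 0.4, -4.8]
grip_width: 0.0117
33.15 [0.54199 0.01502 0.14283] [-2.27 -0.28 -5.76 -0.02  0.49  0.02] [0.68 0.64 0.81 0.07 0.09 0.02] [-1.79717692e+02  6.85428052e-02  8.06967367e+01]
```

View pics/w7.png

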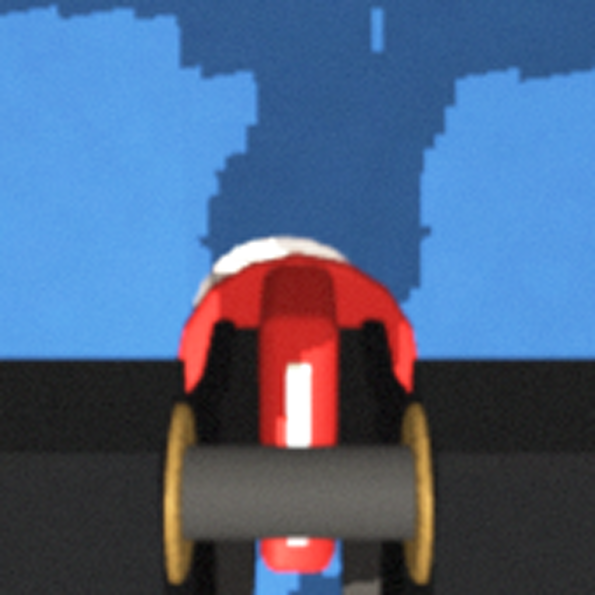

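```bash
python3 -m creep '[{"tx":0,"ty":-0.0005,"tz":0.0004,"rx":0,"ry":0,"rz":0},{"tx":0,"ty":-0.0003,"tz":0,"rx":0,"ry":0,"rz":0},{"tx":0,"ty":0,"tz":0,"rx":0,"ry":0,"rz":0}]'; python3 f.py
```

```text
time_s: 33.62
tool_pos: [0.5419, 0.0153, 0.1428]
tool_rot: [-179.8, 0.1, 80.7]
force: [-2.2, -2.5, -5.7]
grip_width: 0.0116
33.825 [0.54188 0.01529 0.14282] [-2.43 -2.69 -5.42 -0.74  0.61 -0.01] [0.32 0.57 0.38 0.05 0.02 0.04] [-1.79804625e+02  4.71949865e-02  8.07042625e+01]
```

```bash
python3 -m creep '[{"tx":-0.0005,"ty":-0.0005,"tz":0.0004,"rx":0,"ry":0,"rz":0},{"tx":0,"ty":-0.0003,"tz":0.0003,"rx":0,"ry":0,"rz":0},{"tx":0,"ty":0,"tz":0,"rx":0,"ry":0,"rz":0},{"tx":0,"ty":0,"tz":0,"rx":0,"ry":0,"rz":0}]'; python3 f.py
```

```text
time_s: 34.38
tool_pos: [0.5417, 0.0154, 0.1427]
tool_rot: [-179.9, 0.0, 80.7]
force: [-1.7, -3.2, -0.2]
grip_width: 0.0114
34.575 [0.54164 0.01545 0.14271] [-1.46 -3.1   0.56 -0.9   0.36  0.  ] [0.29 0.23 0.43 0.03 0.03 0.02] [-1.79879623e+02 -1.47324665e-04  8.07208069e+01]
```

```bash
python3 -m creep '[{"tx":0,"ty":0,"tz":0,"rx":0,"ry":0,"rz":0},{"tx":0,"ty":0,"tz":0,"rx":0,"ry":0,"rz":0},{"tx":0,"ty":0,"tz":0,"rx":0,"ry":0,"rz":0},{"tx":0,"ty":0,"tz":0,"rx":0,"ry":0,"rz":0},{"tx":0,"ty":0,"tz":0,"rx":0,"ry":0,"rz":0}]' 0.045; python3 f.py;  python3 - <<'E'
from h import *
c=snap('wrist'); cr=c['pixels'][145:315,195:365]; cv2.imwrite('pics/w8.png',cv2.cvtColor(cv2.resize(cr,None,fx=3.5,fy=3.5,interpolation=2),4))
E
```

```text
time_s: 35.25
tool_pos: [0.541, 0.0156, 0.1421]
tool_rot: [-179.8, -0.0, 80.7]
force: [0.2, -0.2, -0.6]
grip_width: 0.0439
35.45 [0.54103 0.01553 0.14211] [-0.2   0.01 -0.16 -0.01 -0.08 -0.  ] [0.37 0.27 0.43 0.04 0.03 0.04] [-1.79798379e+02  3.76094038e-03  8.07204176e+01]
```

View pics/w8.png

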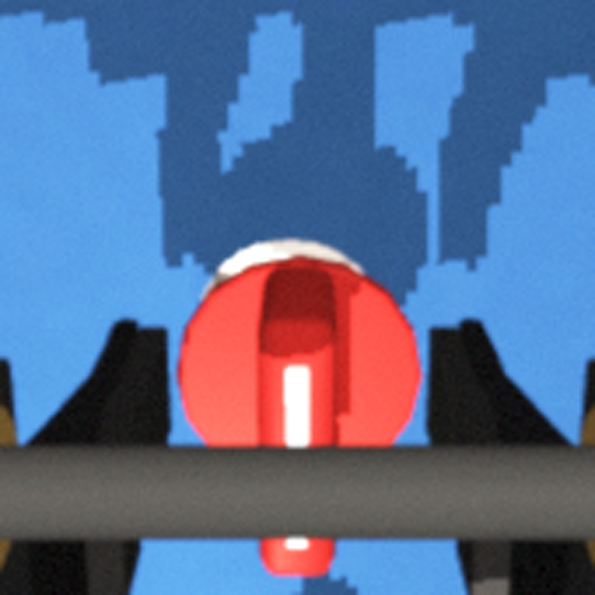

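Released: the fastener stands upright and the fingers are clear on both sides. I'll retreat straight up.

```bash
python3 -m creep '[{"tx":0,"ty":0,"tz":-0.005,"rx":0,"ry":0,"rz":0},{"tx":0,"ty":0,"tz":-0.01,"rx":0,"ry":0,"rz":0},{"tx":0,"ty":0,"tz":-0.02,"rx":0,"ry":0,"rz":0},{"tx":0,"ty":0,"tz":-0.03,"rx":0,"ry":0,"rz":0},{"tx":0,"ty":0,"tz":-0.03,"rx":0,"ry":0,"rz":0},{"tx":-0.02,"ty":0,"tz":-0.03,"rx":0,"ry":0,"rz":0},{"tx":-0.05,"ty":0,"tz":0,"rx":0,"ry":0,"rz":0},{"tx":0,"ty":0,"tz":0,"rx":0,"ry":0,"rz":0},{"tx":0,"ty":0,"tz":0,"rx":0,"ry":0,"rz":0},{"tx":0,"ty":0,"tz":0,"rx":0,"ry":0,"rz":0}]';  python3 - <<'E'
from h import *
c=snap('wrist','w9.png'); 
c=snap('side'); cr=c['pixels'][150:310,220:380]; cv2.imwrite('pics/s9.png',cv2.cvtColor(cv2.resize(cr,None,fx=3.7,fy=3.7,interpolation=2),4))
E
```

```text
time_s: 36.8
tool_pos: [0.5303, -0.0522, 0.2673]
tool_rot: [-179.8, -0.0, 80.8]
force: [-0.8, 0.4, -0.0]
grip_width: 0.0448
```

View pics/w9.png

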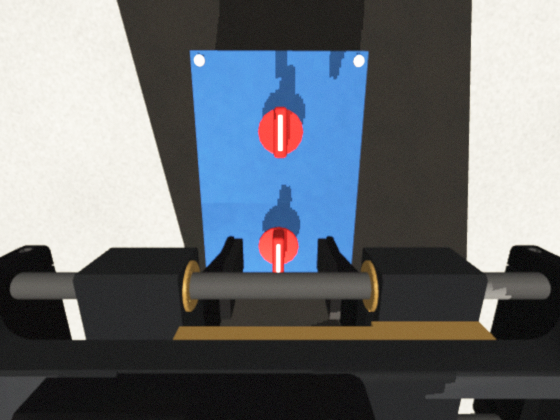

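View pics/s9.png

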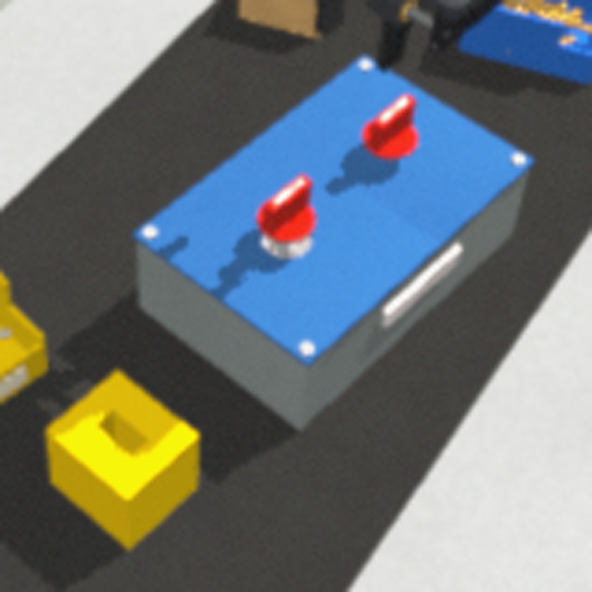

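The wing now lies along the case's y, like the fixed fastener beside it, and it stands upright. I'll run one numeric check, then hand in.

```bash
python3 - <<'E'
from meas import *
w=env.read_camera('wrist'); s=env.read_camera('side'); t=env.read_camera('top')
def stripe(c,box,z):
    h=cv2.cvtColor(c['pixels'],cv2.COLOR_RGB2HSV); m=np.zeros(h.shape[:2],bool); sl=(slice(box[1],box[3]),slice(box[0],box[2]))
    m[sl]=((h[...,1]<100)&(h[...,2]>150))[sl]
    r=max(comps(m),key=lambda x:x[1][4]); ct=max(cv2.findContours(r[3].astype(np.uint8),0,1)[0],key=cv2.contourArea)
    P=np.array([ray(c,*q,z)[:2]*1000 for q in ct[:,0,:].astype(float)],np.float32)
    return r[2],cv2.minAreaRect(P)
a,ra=stripe(w,(268,110,292,155),.142); b,rb=stripe(s,(288,194,306,208),.142)
print(a,ra); print(b,rb)
Ps=[np.array(c['intrinsics'])@np.c_[c['R'],c['t']] for c in (w,s)]
X=cv2.triangulatePoints(Ps[0],Ps[1],np.array(a).reshape(2,1),np.array(b).reshape(2,1)); print('stripe centre',(X[:3]/X[3]).ravel())
M=masks(t)
for k in ('yel','blue'):
    for i,st,ce,m in comps(M[k]): print(k,st[4],np.round(ce,1))
o=env.get_obs(); print(o['time_s'],o['force'])
cv2.imwrite('pics/t9.png',cv2.cvtColor(t['pixels'],4))
E
```

```text
[279.98901099 132.0989011 ] ((541.1566162109375, 15.1554594039917), (30.42538833618164, 3.5411102771759033), 80.78170776367188)
[296.69230769 201.02564103] ((544.2568969726562, 18.645694732666016), (53.46297836303711, 9.660175323486328), 80.44635009765625)
stripe centre [0.54259393 0.01617988 0.14405734]
yel 1311 [225.8 163.7]
yel 851 [216.7 227.6]
blue 2034 [275.7 230.6]
blue 135 [354.2 235.6]
blue 1133 [426.4 243.3]
37.05 [ 0.09055464 -0.05821167  0.083059  ]
```

View pics/t9.png

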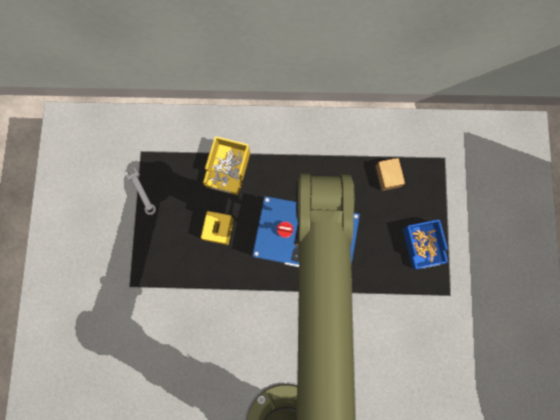

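```bash
python3 -c "
from cell import env
print(env.sign_off())"
```

```text
the job is handed in; nothing more can be done
None
```

The red wing fastener is in the empty hole of the blue cover, turned a quarter turn clockwise and locked in its detent. I let go, backed the arm away and handed the job in at about 37 s.

**What I did:**
- I lifted the fastener from the stand by its wing and lowered it through the slot with the wing along the case's x.
- I felt the spring about 15 mm below where the cover's top face would put a receiver (estimated from the first contact).
- I pressed about 4.3 mm against the spring, peaking at about 18 N. The turn took almost no torque.
- On letting up, the fastener rose about 3 mm. It then resisted a light upward pull of 4–5 N.

**Last checks:**
- **Orientation:** the wing lies at 80.8°, against 80.6° for the case's y axis, and looks the same as the fixed fastener.
- **Height:** the wing top is at 142–144 mm, which fits the locked height.
- **Contact:** the robot was touching nothing (about 0 N).
- **Surroundings:** the two bins measured at the same image positions as at the start. The carton and wrench look unmoved in the picture.

**What disagreed:**
- The fastener's axis reads about 1.5–2 mm off the camera-measured hole centre along x. The wrist image gives 0.541 against 0.539 m. Triangulating with the side view gives a little more, about 3 mm.
- During pressing and letting up there were side forces of up to about 4 N from the arm flexing. I tried to re-centre it before letting up, but the foot would not shift, so I backed off rather than force it.

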